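# Clamp a horn ferrule on the mandrel with the click wrench

### The arm

A 7-joint arm with a two-finger parallel gripper is mounted at the origin on the work surface. World frame = base frame: x ahead of the robot, y to its left, z up, the work surface at z = 0. Lengths are in m, angles in rad, forces in N, time in s.
With the tool pointing down it reaches from about 0.425 to 0.875 m from the base axis. Payload 8.4 kg.
Tool frame: the origin (TCP) lies midway between the tips of the shut fingers; the grasp point (between the pads) lies 19 mm behind it; y points along the fingers, x is the direction in which the jaws open and shut, and the axes are right-handed (so a half turn about y gives the same grasp; the last joint's range is limited). The gripper opens to 85 mm and grips with 20 to 120 N. Pads are 22 mm wide; open, the fingers measure 114 mm over their backs; the gripper's body (76 mm by 85 mm) begins 54 mm behind the grasp point. The pads swing forward as they close: fully open they stand 13 mm farther back than shut.
Start: joints at [1.117, 0.333, 0.04, 1.465, -0.013, 1.343, -0.059], TCP at [0.226, -0.609, 0.195] pointing down, gripper open.
Joint ranges: [-2.58, 2.58], [-0.38, 2.09], [-1.3, 1.39], [0.25, 2.4], [-1.5, 4.64], [0.08, 2.09], [-2.65, 2.65]. Speed limits (rad/s): [2.22, 2.22, 2.79, 2.79, 3.14, 3.14, 3.14].

### API

Orientations are given as a unit quaternion [w, x, y, z].
In Python, from workcell import ctrl gives the robot as it stands.
- The arm moves only by the tool send_rows, never from a script. Its argument "series" is one flat list of numbers, 7 for each row, row after row: the shift along the tool's x, y, z in mm, then the turn, a rotation vector about the tool's x, y, z in rad, then the opening, from -1 (shut) to 1 (fully open). A call has 1 to 10 rows; each row shifts and turns the commanded pose from where the row before left it, along the tool's axes as they then stand; what a row does not reach is not made up. A row lasts 1/12 s, in which the tool goes at most 41.7 mm and 7.16 degrees, less where a joint would pass 70% of its speed; a pose out of reach is approached as far as the arm can. A call with a gripper value outside its range is refused whole. The fingers move at their own pace and stop on an object; "grip_force" is the grip in N (left out, the last holds). Time passes only in rows, so rows that do not move let the fingers close. It gives the time, the measured TCP pose, the force and the opening at its end, in the units of the state.
- ctrl.observe(): the state, without advancing time (a new reading comes with each control period).
- ctrl.grab_frame(name): name is "scene" or "side" or "wrist"; returns a dict with "pixels" (480x640x3 uint8, red, green, blue), "K" (3x3 intrinsics, pixels), "world_from_camera" (4x4, takes a point from camera to world coordinates). Camera axes: x right, y up, looking along -z (the intrinsics and any distortion apply to the point x, -y, -z); pixel columns grow to the right and rows downward; lengths in m; the calibration is good to about 2 mm. A picture is of the moment at which its call begins. There is no depth.
- ctrl.job_done(): hands the job in, once; it reports no verdict.
The state is a dict: "t": time; "joints": joint angles; "joint_velocities": joint speeds; "tau": joint torques, N m; "ee_pos": TCP position; "orientation": TCP orientation; "force": force on the tool from outside, world axes, zero at the start; "wrist_torque": the same for the moment, N m; "grip_width": finger opening in m.
Only numpy, scipy, OpenCV 4.12 (cv2) and the standard library are available. Lean on these libraries where they do the work, as an engineer would, in place of code of your own. Each camera call takes 0.05 s, during which the arm holds its last target.

### The job

Put the cream horn ferrule over the brass mandrel of the grey fixture so that it sits fully down and upright on its steel shoulder, and let go of it. Then tighten the fixture's draw-screw: swing the black wrench handle clockwise (seen from above) until its hinge clearly breaks over, hold it there for a moment and stop - forcing it on towards the end of the hinge would crack the horn - and let the handle spring straight again without turning the screw back. Leave the other things on the table where they are.

Things in the scene. Friction and masses are not known exactly. Their poses are not given: they have to be found in the camera images.
- ferrule: cream horn ring (ferrule), 30 mm outside diameter, 20 mm bore, 28 mm tall, about 20 g, standing upright on the table to the left of the fixture. Origin: centre of its underside; z up along the bore.
- fixture: grey steel fixture bolted to the table: plate 130 x 190 mm, 16 mm thick, and a dark round housing, 76 mm diameter, up to 58 mm height, under the draw-screw. Origin: on the table, under the screw axis; z up. The plate spans x -50 to +80, y -40 to +150 mm; the mandrel stands at x +50, y +115 mm.
- mandrel_foot (a point): on the fixture, centre of the top of the steel shoulder (32 mm diameter, 34 mm above the table) on which the ferrule must sit. A brass mandrel 14 mm in diameter stands on it, 24 mm tall with a tapered top, so the ferrule has 3 mm play all round and its top ends 4 mm above the mandrel. z up. Its expansion in the bore is too small to see.
- screw_axis (a point): on the fixture, on the vertical axis of the draw-screw, 78 mm above the table, at the mid-height of the wrench. Axes as the fixture's. The round wrench head is captive on the screw (38 mm diameter, with a brass cap whose top is 96 mm above the table).
- handle_grip (a point): middle of the black round grip (22 mm diameter, 95 mm long) of the wrench handle, 78 mm above the table and 150 mm from the screw axis; x points outward along the handle, z up. The handle is level; nothing is under the grip down to the table.
- screw (a joint): turn of the draw-screw and wrench head (rad), grows clockwise seen from above (tightening). It runs with a steady friction of 0.5 N m (about 3.5 N at the grip) and stays where it is left, until it draws up tight against a hidden stop after another 0.25 to 1.1 rad; the reading at which that happens differs each time and cannot be seen.
- click (a joint): break-over angle (rad) of the hinge between wrench head and handle, 38 mm from the screw axis: 0 straight, grows as the handle goes on clockwise. A preloaded, damped spring holds it at 0 up to 0.9 N m (8 N at the grip), then yields by 2 N m per rad (9.8 N at 0.1 rad) to an end stop at 0.26. Past 0.08 it is clearly broken over; past 0.20 it is being forced. It springs back when eased off.
- head_mark (a point): end of a thin red line on top of the wrench head, 88 mm above the table; x points outward along the line. It turns with the screw.
- pointer_tip (a point): tip of the brass drag pointer lying on the dark housing, 42 mm from the screw axis, 60 mm above the table; x points outward along it. From some point on the screw carries it along clockwise, with the pointer straight under the red line of the head; it stays at the farthest angle reached, so it shows if the screw is turned back afterwards. Leave it alone.
- calliper: bystander: steel calliper lying flat, 170 mm long, 10 mm high, 0.35 kg. Origin: underside, middle of the beam; x along the beam.
- hone: bystander: round grey granite hone, 80 mm diameter, 24 mm high. Origin: centre of the underside.
- drone_reed: bystander: short black resin drone reed lying down, 50 mm long, 12 mm diameter. Origin: underside of its middle; x along it.
- rack: bystander: walnut rack, 60 x 170 mm, about 55 mm high, fixed, holding four cane reeds on brass staples. Origin: centre of the underside.
There are look-alikes about, which are no part of the job. Of the things that look like the ferrule, take the one that is farthest from the robot's base at the start.

How it is judged:
By the outcome, as a careful person would: the job done as asked, in the order asked, and still so for the second after the job is handed in, with the robot touching nothing.
It also fails if it takes over 70 s, if anything falls off the work surface, if the arm or the gripper's body presses on something with over 40 N, if the wrist force passes 120 N, or if a joint passes its speed limit or range.

## Working session

There is one attempt and no reset: what is moved stays moved. The work goes in short steps, Python scripts to look and compute and a tool call to move; the robot and the scene stay as the last step left them, time stands still between calls to the robot, and variables do not carry over. Pictures are saved under pics/ and viewed, and the job is handed in when it is done.

Besides the shell and the picture viewer there is one more tool, called by a JSON object that holds its "fn" and its "kwargs", one argument or row to a line. send_rows: Moves the arm, as the interface text tells. Its arguments: {"type":"object","properties":{"series":{"type":"array","items":{"type":"number"}},"grip_force":{"type":"number"}},"required":["series"]}

```bash
mkdir -p pics; ls; cat > h.py <<'E'
import numpy as np,cv2
from workcell import ctrl
def snap(name,fn):
    f=ctrl.grab_frame(name); cv2.imwrite('pics/'+fn,f['pixels'][:,:,::-1]); np.savez('pics/'+fn[:-4]+'.npz',**{k:np.array(f[k]) for k in('pixels','K','world_from_camera')}); return f
def load(fn): return dict(np.load('pics/'+fn+'.npz'))
def ray(f,u,v):
    K=np.array(f['K']);T=np.array(f['world_from_camera'])
    p=np.linalg.solve(K,[u,v,1.0]); d=T[:3,:3]@np.array([p[0],-p[1],-p[2]]); return T[:3,3],d
def atz(f,u,v,z):
    o,d=ray(f,u,v); return o+d*(z-o[2])/d[2]
def proj(f,P):
    T=np.array(f['world_from_camera']);c=T[:3,:3].T@(np.array(P)-T[:3,3]); q=np.array(f['K'])@np.array([c[0],-c[1],-c[2]]); return q[:2]/q[2]
E
python3 - <<'E'
from h import *
for n in('scene','side','wrist'):
    f=snap(n,n+'0.png'); print(n,[k for k in f], f['K'],f['world_from_camera'])
print(ctrl.observe())
E
```

```text
pics
scene ['pixels', 'K', 'world_from_camera'] [[596.34358396   0.         316.57626365]
 [  0.         596.34358396 239.84229944]
 [  0.           0.           1.        ]] [[-0.87067431 -0.30629332  0.38485146  1.02776188]
 [ 0.49155955 -0.56920273  0.65907318  0.86023392]
 [ 0.01718879  0.7630155   0.6461516   0.92548027]
 [ 0.          0.          0.          1.        ]]
side ['pixels', 'K', 'world_from_camera'] [[562.49593888   0.         314.57611653]
 [  0.         562.49593888 243.83288564]
 [  0.           0.           1.        ]] [[ 0.97631644  0.13892688 -0.16584789  0.35290671]
 [-0.21587682  0.67610916 -0.70446689 -0.7384568 ]
 [ 0.0142619   0.72358533  0.69008759  0.83845913]
 [ 0.          0.          0.          1.        ]]
wrist ['pixels', 'K', 'world_from_camera'] [[333.51780698   0.         316.49467689]
 [  0.         333.51780698 237.56761   ]
 [  0.           0.           1.        ]] [[ 0.34755489  0.89697289  0.2732128   0.29523404]
 [-0.93765817  0.33298996  0.09957335 -0.58376983]
 [-0.00166252 -0.29078742  0.95678624  0.37186135]
 [ 0.          0.          0.          1.        ]]
{'t': 0.15, 'joints': array([ 1.11680408,  0.33371305,  0.03983164,  1.46606511, -0.01338887,
        1.34330811, -0.05854997]), 'joint_velocities': array([ 0.00304808, -0.00283996,  0.00029654, -0.0022682 , -0.00097291,
       -0.00145781,  0.00115345]), 'tau': array([ 1.96461617e-03, -6.59041643e+01,  1.36700649e+00, -4.05872011e+01,
        1.69071229e-02,  9.64756007e-03, -6.33148761e-05]), 'ee_pos': array([ 0.22566546, -0.60913995,  0.1940495 ]), 'orientation': array([ 0.58060793, -0.5801566 ,  0.40429707, -0.40355499]), 'force': array([-0.66992196, -0.23651435,  0.20453243]), 'wrist_torque': array([-0.00796452, -0.00973459, -0.00964683]), 'grip_width': 0.0857899565995019}
```

View pics/scene0.png

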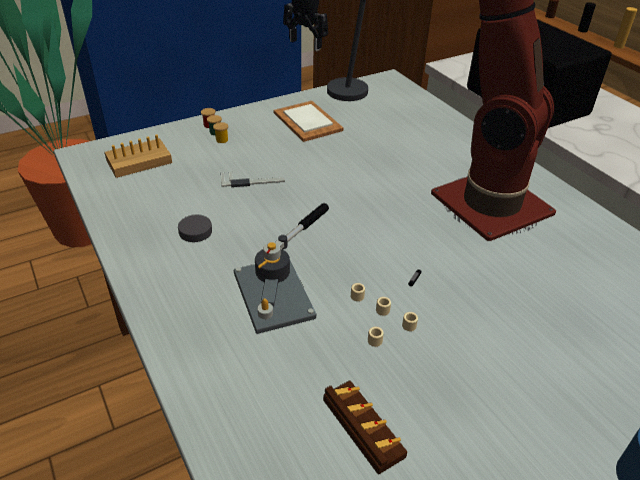

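View pics/side0.png

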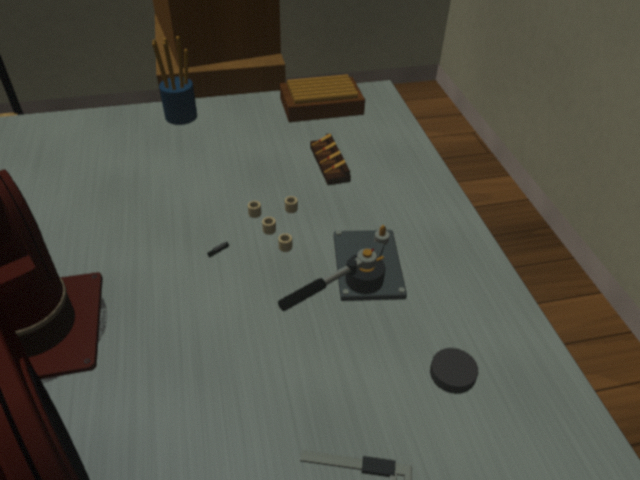

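View pics/wrist0.png

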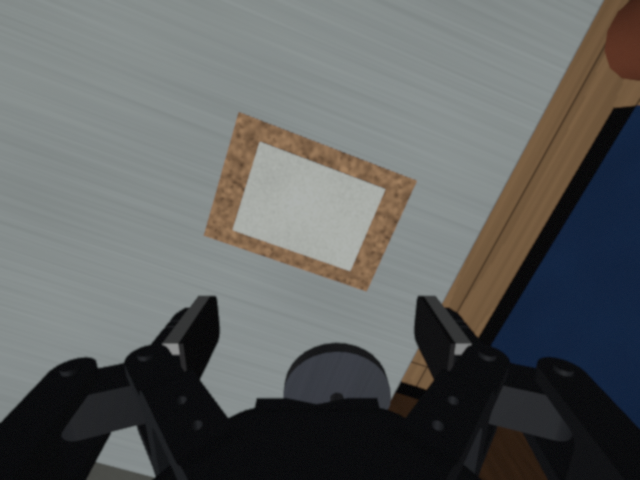

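```bash
python3 - <<'E'
from h import *
a=cv2.imread('pics/scene0.png')[190:350,220:440]; b=cv2.imread('pics/side0.png')[185:315,235:415]
cv2.imwrite('pics/c1.png',cv2.resize(a,(770,560),interpolation=cv2.INTER_CUBIC)); cv2.imwrite('pics/c2.png',cv2.resize(b,(792,572),interpolation=cv2.INTER_CUBIC))
S=load('scene0');D=load('side0')
for u,v in[(358,285),(384,299),(411,315),(376,331)]: p=atz(S,u,v+0,.028);print('scene',p[:2],np.hypot(*p[:2]))
for u,v in[(254,204),(269,220),(291,199),(285,237)]: p=atz(D,u,v,.028);print('side',p[:2],np.hypot(*p[:2]))
from scipy.spatial.transform import Rotation as R
q=ctrl.observe()['orientation'];print(R.from_quat(q[[1,2,3,0]]).as_matrix())
E
```

```text
scene [0.48864117 0.1171716 ] 0.5024931641188901
scene [0.46313457 0.17826446] 0.4962578459512922
scene [0.44030549 0.2419626 ] 0.5024090202923412
scene [0.52683618 0.24340084] 0.5803450057944878
side [0.44218714 0.24312237] 0.5046166452316254
side [0.46655071 0.18244616] 0.500955250883791
side [0.52703033 0.24406475] 0.580799944492335
side [0.49098483 0.12188955] 0.5058884894363962
[[ 3.47374497e-01 -4.96771682e-04  9.37726352e-01]
 [-9.37725682e-01  1.12339112e-03  3.47374844e-01]
 [-1.22599944e-03 -9.99999246e-01 -7.55981394e-05]]
```

View pics/c1.png

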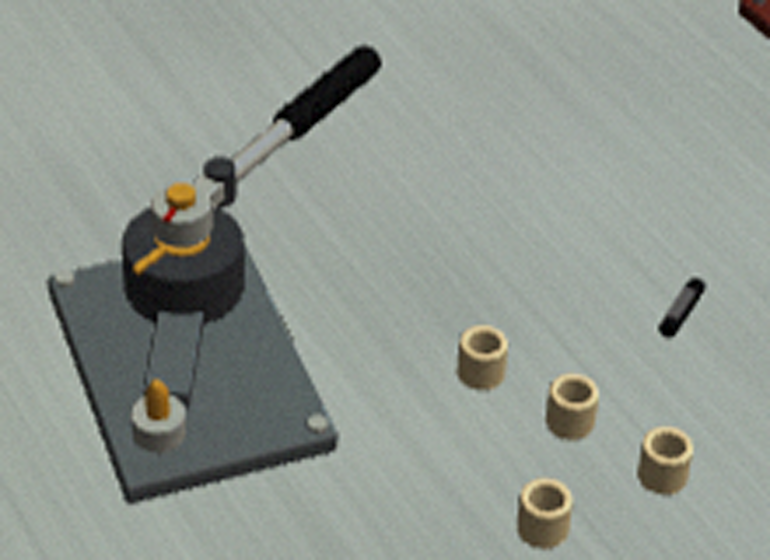

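View pics/c2.png

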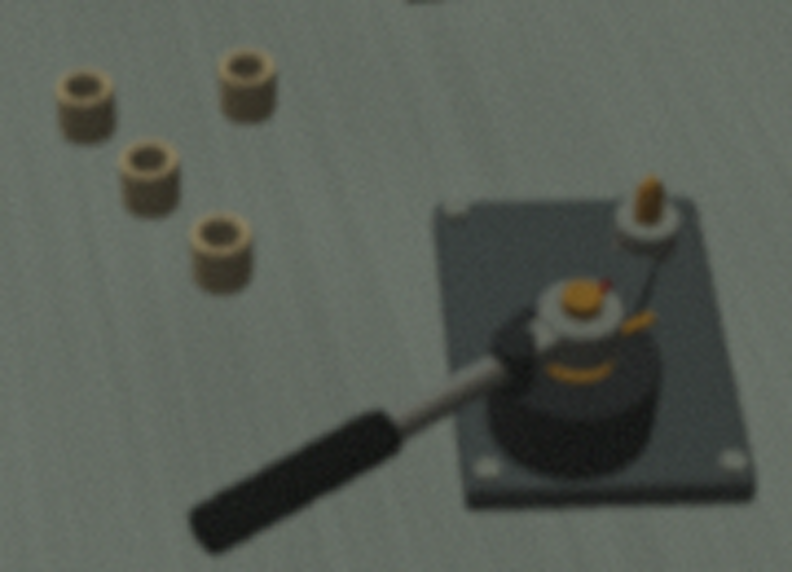

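```bash
python3 - <<'E'
from h import *
S=load('scene0');D=load('side0')
def both(n,s,d,z):
    a=atz(S,220+s[0]/3.5,190+s[1]/3.5,z);b=atz(D,235+d[0]/4.4,185+d[1]/4.4,z);print(n,a[:2],b[:2]);return (a+b)/2
m=both('mandrel',(157,381),(652,180),.058)
c=both('cap',(180,192),(583,292),.096)
g=both('grip',(330,92),(297,480),.078)
d=m-c;psi=np.arctan2(d[1],d[0])-np.arctan2(115,50)
print('psi',psi,np.hypot(*d[:2]),'handle ang',np.arctan2(*(g-c)[[1,0]]),np.hypot(*(g-c)[:2]))
both('reed',((685),307),(435,0),.01)
E
```

```text
mandrel [0.69304293 0.08605183] [0.692349   0.08234548]
cap [ 0.62643756 -0.0169852 ] [ 0.62488131 -0.02079765]
grip [ 0.48631419 -0.07991897] [ 0.48633133 -0.08511281]
psi -0.166438608553523 0.12296935241102115 handle ang -2.7132439224408964 0.15317565741933525
reed [0.35262559 0.14398793] [0.64149739 0.29763596]
```

```bash
cat >> h.py <<'E'
from scipy.spatial.transform import Rotation as Ro
def pose():
    s=ctrl.observe(); return np.array(s['ee_pos']),Ro.from_quat(np.array(s['orientation'])[[1,2,3,0]])
def sim(p,R,rows):
    for r in rows:
        p=p+R.apply(np.array(r[:3])/1000); R=R*Ro.from_rotvec(r[3:6])
    return p,R
def tool(target,p=None,R=None):
    if p is None:p,R=pose()
    return 1000*R.inv().apply(np.array(target)-p)
E
python3 - <<'E'
from h import *
p,R=pose()
rows=[[-3,-3,40,0,-.07,0]]*22
for k in range(0,23,2):
    a,b=sim(p,R,rows[:k]);print(k,a.round(3),np.hypot(a[0],a[1]).round(3))
print(np.degrees(np.arctan2(*b.as_matrix()[[1,0],0])), tool([.527,.244,.15],a,b))
E
```

```text
0 [ 0.226 -0.609  0.194] 0.65
2 [ 0.297 -0.573  0.2  ] 0.646
4 [ 0.363 -0.528  0.206] 0.641
6 [ 0.422 -0.473  0.212] 0.634
8 [ 0.473 -0.411  0.218] 0.627
10 [ 0.515 -0.343  0.224] 0.618
12 [ 0.546 -0.269  0.23 ] 0.609
14 [ 0.567 -0.192  0.236] 0.599
16 [ 0.578 -0.112  0.242] 0.588
18 [ 0.576 -0.032  0.249] 0.577
20 [0.564 0.047 0.255] 0.566
22 [0.541 0.124 0.261] 0.555
18.562334502497798 [ 25.01649999 110.85817843 118.2177407 ]
```

{"fn": "send_rows", "kwargs": {
  "series": [-3,-3,40,0,-0.07,0,1,-3,-3,40,0,-0.07,0,1,-3,-3,40,0,-0.07,0,1,-3,-3,40,0,-0.07,0,1,-3,-3,40,0,-0.07,0,1,-3,-3,40,0,-0.07,0,1,-3,-3,40,0,-0.07,0,1,-3,-3,40,0,-0.07,0,1,-3,-3,40,0,-0.07,0,1,-3,-3,40,0,-0.07,0,1],
  "grip_force": 25
}}

```text
t: 0.98
ee_pos: [0.5158, -0.3414, 0.2245]
orientation: [0.684, -0.684, 0.179, -0.179]
force: [1.1, -0.9, -0.4]
grip_width: 0.0855
```

{"fn": "send_rows", "kwargs": {
  "series": [-3,-3,40,0,-0.07,0,1,-3,-3,40,0,-0.07,0,1,-3,-3,40,0,-0.07,0,1,-3,-3,40,0,-0.07,0,1,-3,-3,40,0,-0.07,0,1,-3,-3,40,0,-0.07,0,1,-3,-3,40,0,-0.07,0,1,-3,-3,40,0,-0.07,0,1,-3,-3,40,0,-0.07,0,1,-3,-3,40,0,-0.07,0,1]
}}

```text
t: 1.82
ee_pos: [0.5639, 0.0488, 0.2546]
orientation: [0.704, -0.704, -0.066, 0.066]
force: [1.7, -0.2, 0.9]
grip_width: 0.0853
```

{"fn": "send_rows", "kwargs": {
  "series": [-3,-3,40,0,-0.07,0,1,-3,-3,40,0,-0.07,0,1,0,0,0,0,0,0,0.3,0,0,0,0,0,0,0.3]
}}

```text
t: 2.15
ee_pos: [0.5401, 0.1265, 0.2611]
orientation: [0.698, -0.697, -0.116, 0.116]
force: [1.0, -0.0, 0.1]
grip_width: 0.0636
```

```bash
python3 - <<'E'
from h import *
f=snap('wrist','w1.png'); p,R=pose();print(p,np.degrees(np.arctan2(*R.as_matrix()[[1,0],0])),ctrl.observe()['grip_width'],ctrl.observe()['t'],ctrl.observe()['force'])
print(tool([.527,.244,.12]));print(R.as_matrix().round(3))
for n,P in dict(f=[.527,.244,.028],m=[.6927,.084,.058],t=p).items():print(n,proj(f,P))
E
```

```text
[0.54082641 0.1239906  0.26071953] 18.629747466014006 0.056750414298688066 2.2 [ 0.59605226 -1.03819021 -0.47737337]
[ 25.24431385 140.65761921 118.20985267]
[[ 0.948  0.    -0.319]
 [ 0.319 -0.001  0.948]
 [-0.    -1.    -0.001]]
f [338.7733633   98.36455453]
m [422.09201936 274.54664747]
t [316.31472438 274.56266223]
```

View pics/w1.png

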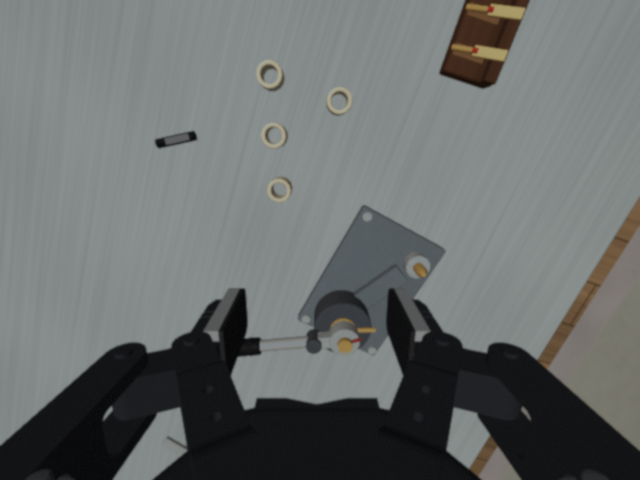

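{"fn": "send_rows", "kwargs": {
  "series": [6,10,29,0,0,0,0.3,6,35,30,0,0,0,0.3,6,35,30,0,0,0,0.3,7,40,29,0,0,0,0.3,0,40,0,0,0,0,0.3,0,0,0,0,0,0,0.3,0,0,0,0,0,0,0.3]
}}

```text
t: 2.78
ee_pos: [0.5279, 0.2298, 0.113]
orientation: [-0.698, 0.698, 0.112, -0.115]
force: [0.4, -0.4, 1.2]
grip_width: 0.0555
```

```bash
python3 - <<'E'
from h import *
f=snap('wrist','w2.png'); s=snap('scene','s2.png');p,R=pose();print(p,ctrl.observe()['grip_width'],ctrl.observe()['t'],ctrl.observe()['force'])
cv2.imwrite('pics/w2c.png',cv2.resize(f['pixels'][200:440,200:440,::-1],(600,600),interpolation=cv2.INTER_CUBIC))
for n,P in dict(f=[.527,.244,.028],f0=[.527,.244,0],t=p).items():print(n,proj(f,P))
E
```

```text
[0.53024587 0.23092836 0.11656214] 0.05595184236852963 2.8833 [1.09363121 0.25351421 0.95585838]
f [321.55306876 214.11753801]
f0 [321.240293   207.05062531]
t [321.13320714 272.48974223]
```

View pics/w2.png

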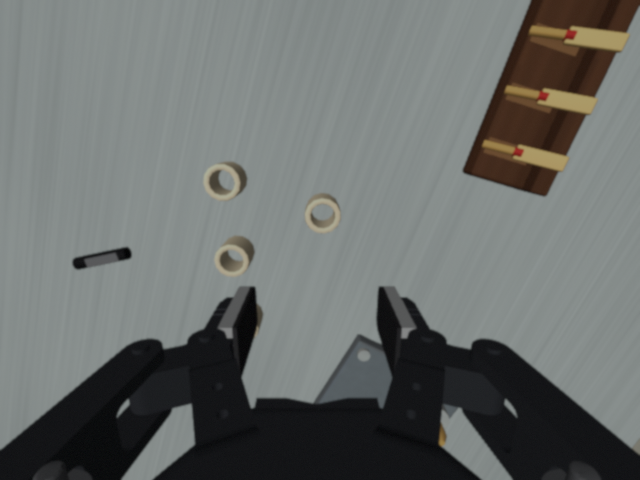

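```bash
python3 - <<'E'
from h import *
print(tool([.527,.244,.004]));print(pose()[1].as_matrix().round(3))
E
```

```text
[  0.82714345 112.56008482  13.4603799 ]
[[ 0.949  0.002 -0.315]
 [ 0.315  0.     0.949]
 [ 0.002 -1.    -0.   ]]
```

{"fn": "send_rows", "kwargs": {
  "series": [0.8,10,6.8,0,0,0,0.3,0,20,6.6,0,0,0,0.3,0,22,0,0,0,0,0.3,0,20,0,0,0,0,0.3,0,10,0,0,0,0,0.3,0,0,0,0,0,0,0.3,0,0,0,0,0,0,0.3]
}}

```text
t: 3.47
ee_pos: [0.5255, 0.2453, 0.0335]
orientation: [0.698, -0.698, -0.114, 0.114]
force: [-0.2, -0.9, 0.2]
grip_width: 0.0552
```

```bash
python3 - <<'E'
from h import *
f=snap('wrist','w3.png');p,R=pose();print(p,ctrl.observe()['grip_width'],ctrl.observe()['t'],ctrl.observe()['force'])
print(tool([.527,.244,.004]))
for n,P in dict(f=[.527,.244,.028],f0=[.527,.244,0],t=p).items():print(n,proj(f,P))
E
```

```text
[0.52591815 0.2455775  0.03406039] 0.05562752788223144 3.5167 [ 0.0406736  -0.12376025  0.56938985]
[ 0.46572616 30.06097404 -1.84572216]
f [318.22661427 269.75559569]
f0 [317.98059533 253.81648734]
t [317.37952023 270.82251426]
```

View pics/w3.png

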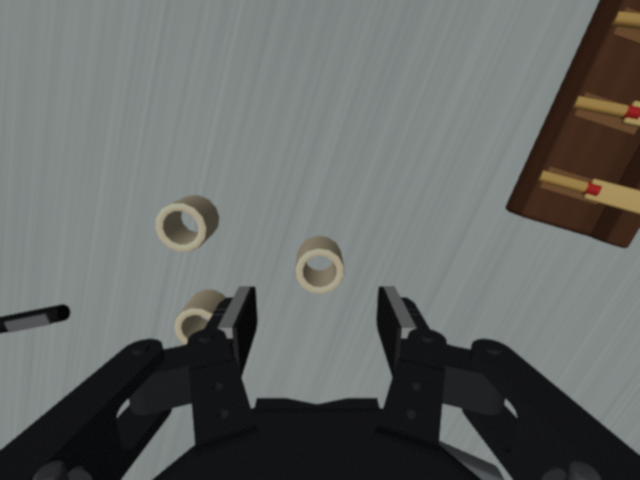

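{"fn": "send_rows", "kwargs": {
  "series": [1,10,-1.5,0,0,0,0.3,0,11,0,0,0,0,0.3,0,9,0,0,0,0,0.3,0,0,0,0,0,0,0.3,0,0,0,0,0,0,0.3,0,0,0,0,0,0,-0.4,0,0,0,0,0,0,-0.5,0,0,0,0,0,0,-0.6,0,0,0,0,0,0,-0.6,0,0,0,0,0,0,-0.6],
  "grip_force": 25
}}

```text
t: 4.35
ee_pos: [0.5265, 0.2441, 0.0029]
orientation: [0.698, -0.698, -0.114, 0.114]
force: [-1.0, -0.3, 0.6]
grip_width: 0.017
```

```bash
python3 - <<'E'
from h import *
f=snap('wrist','w4.png');p,R=pose();print(p,ctrl.observe()['grip_width'],ctrl.observe()['t'],ctrl.observe()['force'])
print(tool([.527,.244,.004]))
E
```

```text
[0.52648397 0.24407651 0.00280217] 0.017057170333473745 4.4 [ 0.26742853 -0.09259643  0.35217367]
[ 0.46524898 -1.19767678 -0.23675491]
```

View pics/w4.png

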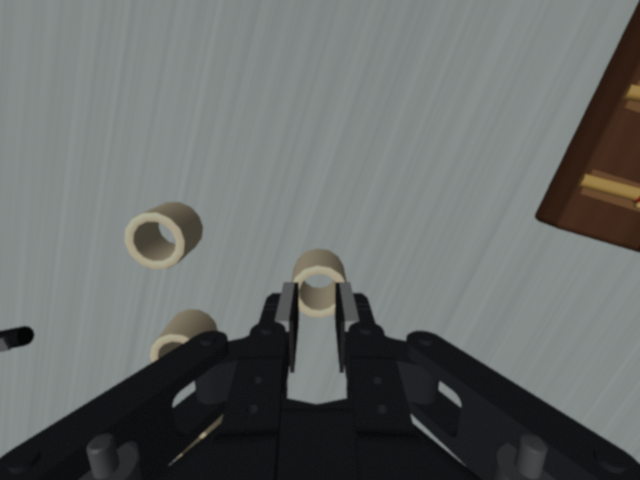

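```bash
python3 - <<'E'
from h import *
f=load('w4');p,R=pose()
T=f['world_from_camera']
print('cam in tool',R.inv().apply(T[:3,3]-p)*1000)
for t in [[0,0,0],[8.5,0,11],[8.5,-19,11],[8.5,-40,11],[8.5,0,-11],[8.5,-19,-11],[0,-28+2.8,0],[15,-25,0]]:
    P=p+R.apply(np.array(t)/1000); c=T[:3,:3].T@(P-T[:3,3]); print(t,proj(f,P).round(),c[2].round(3))
I=f['pixels'];cv2.imwrite('pics/w4c.png',cv2.resize(I[220:400,230:410,::-1],(720,720)[:2],interpolation=cv2.INTER_CUBIC)[:600])
E
```

```text
cam in tool [-5.45280585e-02 -1.78011162e+02  7.39801525e+01]
[0, 0, 0] [316. 271.] -0.192
[8.5, 0, 11] [332. 253.] -0.189
[8.5, -19, 11] [333. 265.] -0.17
[8.5, -40, 11] [335. 282.] -0.15
[8.5, 0, -11] [331. 288.] -0.195
[8.5, -19, -11] [333. 304.] -0.177
[0, -25.2, 0] [317. 290.] -0.168
[15, -25, 0] [346. 290.] -0.168
```

View pics/w4c.png

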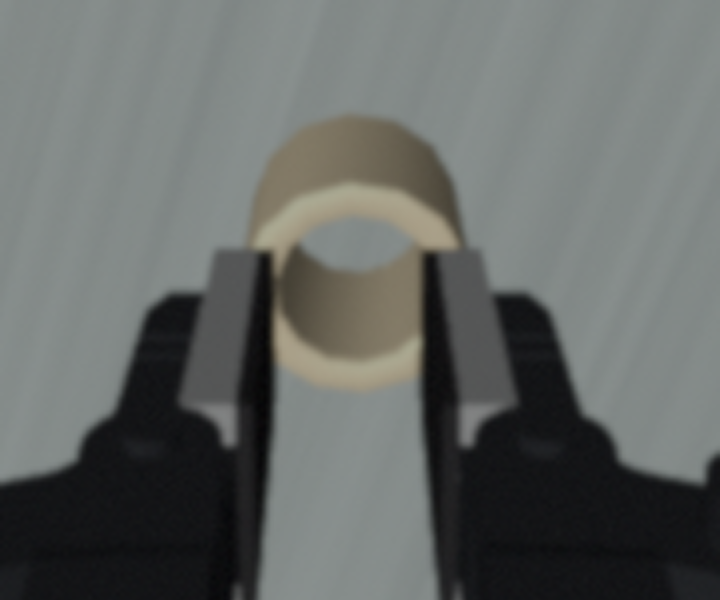

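```bash
python3 - <<'E'
from h import *
for n in('scene','side'):
    f=snap(n,n+'4.png');u,v=proj(f,pose()[0]).astype(int);I=f['pixels'][max(0,v-50):v+40,u-60:u+60,::-1]
    cv2.imwrite('pics/'+n+'4c.png',cv2.resize(I,None,fx=6,fy=6,interpolation=cv2.INTER_CUBIC))
E
```

```text
(no output)
```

View pics/scene4c.png

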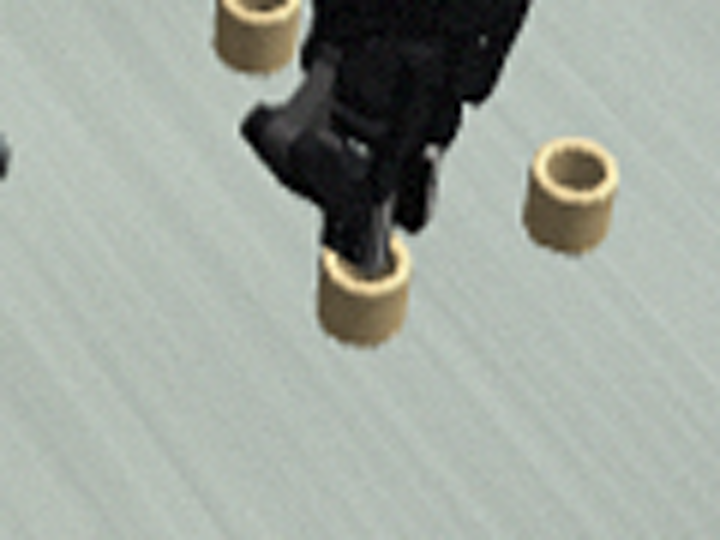

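View pics/side4c.png

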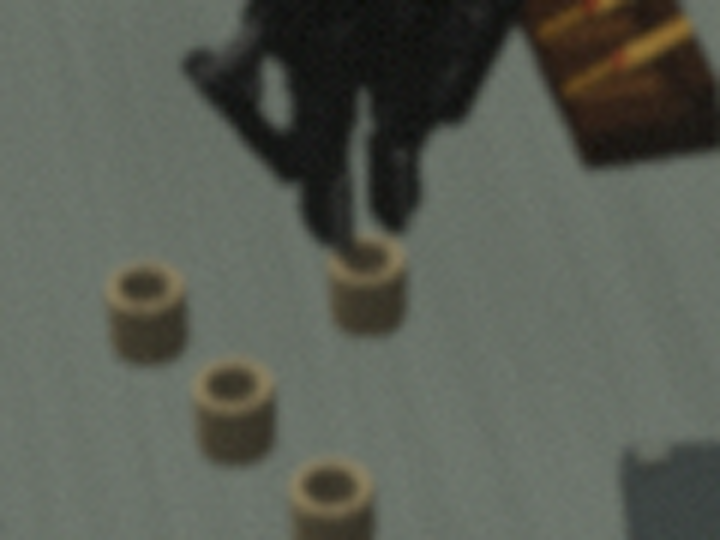

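```bash
python3 - <<'E'
from h import *
p,R=pose()
for n in('scene4','side4'):
    f=load(n);u,v=proj(f,p).astype(int)
    for z in(.003,.02,.03,.04,.05):
        print(n,z,[((proj(f,np.r_[p[:2],z]+R.apply([dx,0,0]))-[u-60,v-50])*6).round() for dx in(-.0085,0,.0085)])
E
```

```text
scene4 0.003 [array([378., 288.]), array([362., 303.]), array([346., 317.])]
scene4 0.02 [array([382., 255.]), array([366., 269.]), array([351., 283.])]
scene4 0.03 [array([384., 234.]), array([369., 249.]), array([353., 263.])]
scene4 0.04 [array([387., 214.]), array([371., 228.]), array([355., 243.])]
scene4 0.05 [array([390., 194.]), array([374., 208.]), array([358., 222.])]
side4 0.003 [array([346., 310.]), array([365., 303.]), array([385., 296.])]
side4 0.02 [array([345., 276.]), array([365., 269.]), array([384., 261.])]
side4 0.03 [array([345., 255.]), array([364., 248.]), array([384., 241.])]
side4 0.04 [array([344., 235.]), array([364., 227.]), array([383., 220.])]
side4 0.05 [array([344., 214.]), array([363., 207.]), array([383., 199.])]
```

{"fn": "send_rows", "kwargs": {
  "series": [0,0,0,0,0,0,0.3,0,0,0,0,0,0,0.3,0,0,0,0,0,0,0.3,0,0,0,0,0,0,0.3,0,6,0,0,0,0,0.3,0,6,0,0,0,0,0.3,0,4,0,0,0,0,0.3,0,0,0,0,0,0,0.3]
}}

```text
t: 5.17
ee_pos: [0.5255, 0.2436, -0.0149]
orientation: [-0.698, 0.698, 0.113, -0.115]
force: [0.1, -1.0, -0.9]
grip_width: 0.0557
```

```bash
python3 - <<'E'
from h import *
f=snap('wrist','w5.png');p,R=pose();print(p,ctrl.observe()['grip_width'],ctrl.observe()['t'],ctrl.observe()['force'])
for n in('scene','side'):
    f=snap(n,n+'5.png');u,v=proj(f,pose()[0]).astype(int);I=f['pixels'][max(0,v-50):v+40,u-60:u+60,::-1]
    cv2.imwrite('pics/'+n+'5c.png',cv2.resize(I,None,fx=6,fy=6,interpolation=cv2.INTER_CUBIC))
E
```

```text
[ 0.52574453  0.24379587 -0.01428575] 0.0553102213467438 5.2167 [ 0.19020825 -0.20867163  0.13872461]
```

View pics/w5.png

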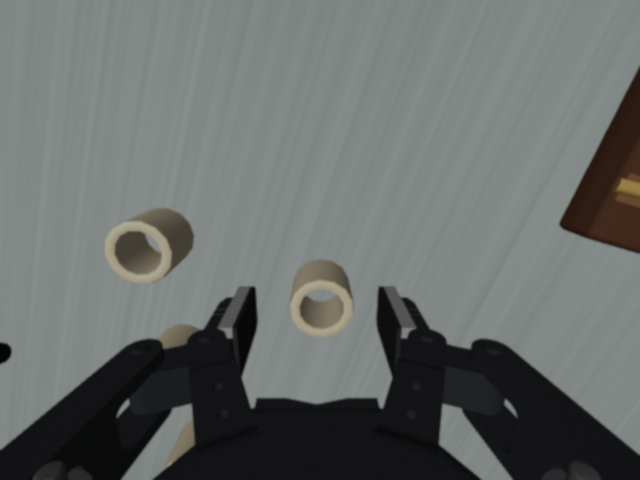

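View pics/scene5c.png

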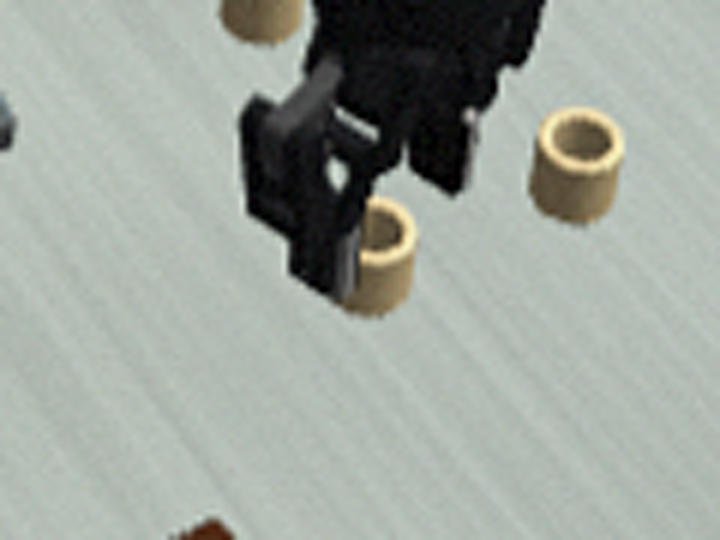

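View pics/side5c.png

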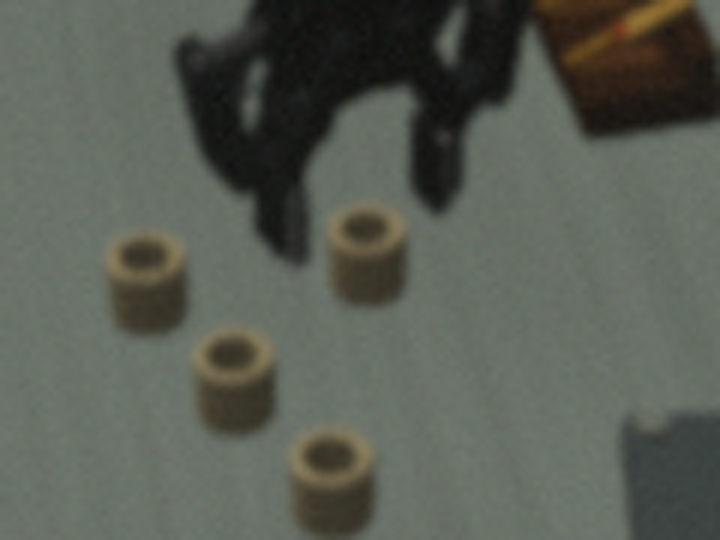

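```bash
python3 - <<'E'
from h import *
f=load('w5');p=np.array([0.52574453,0.24379587,-0.01428575]);R=pose()[1]
K=f['K'];T=f['world_from_camera']
def back(u,v,d):
    q=np.linalg.solve(K,[u,v,1])*d; return T[:3,:3]@[q[0],-q[1],-q[2]]+T[:3,3]
for n,a in dict(tip=(316.5,287,.0555*333.5/123),tip2=(254.5,287,.0555*333.5/123),tip3=(378,287,.0555*333.5/123)).items():
    P=back(*a);print(n,P,1000*R.inv().apply(P-p))
P=atz(f,322,308,.028);print('fer',P,1000*R.inv().apply(P-p))
P=atz(load('w4'),319,292,.028);print('fer',P)
E
```

```text
tip [0.52268739 0.25200845 0.02560191] [ -0.29199583 -39.88604499   8.76564325]
tip2 [0.49617055 0.24309747 0.02565639] [-28.26607064 -39.93401884   8.76276547]
tip3 [0.54899038 0.26084756 0.02554788] [ 27.45648161 -39.83845802   8.76849782]
fer [0.52799973 0.24402561 0.028     ] [  2.20112281 -42.28635093  -0.49288308]
fer [0.52801487 0.24343558 0.028     ]
```

{"fn": "send_rows", "kwargs": {
  "series": [2,6,-0.5,0,0,0,0.3,0,6,0,0,0,0,0.3,0,6,0,0,0,0,0.3,0,0,0,0,0,0,0.3,0,0,0,0,0,0,-0.4,0,0,0,0,0,0,-0.5,0,0,0,0,0,0,-0.5,0,0,0,0,0,0,-0.5,0,0,0,0,0,0,-0.5],
  "grip_force": 25
}}

```text
t: 6.07
ee_pos: [0.5285, 0.2443, -0.0312]
orientation: [0.698, -0.698, -0.114, 0.114]
force: [0.2, -0.3, 0.1]
grip_width: 0.0289
```

```bash
python3 - <<'E'
from h import *
f=snap('wrist','w6.png');p,R=pose();print(p,ctrl.observe()['grip_width'],ctrl.observe()['t'],ctrl.observe()['force'])
E
```

```text
[ 0.52851489  0.24423666 -0.03122102] 0.029532421349244498 6.1167 [-0.31457557 -1.2774155  -0.4737871 ]
```

View pics/w6.png

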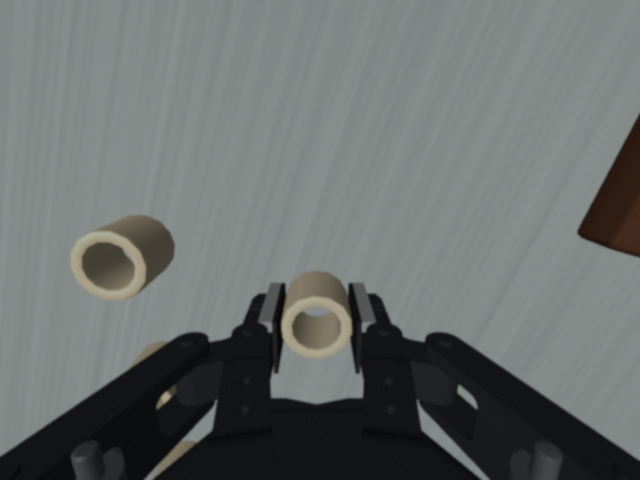

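```bash
python3 - <<'E'
from h import *
f=load('w6');p,R=pose();P=atz(f,316.5,327,.028);print(P,1000*R.inv().apply(P-p))
print(tool([.6927,.084,-.031+.09]))
E
```

```text
[0.52846691 0.24425202 0.028     ] [-2.18404297e-02 -5.92210279e+01  2.88768214e-02]
[ 104.66442363  -90.18455247 -204.16775967]
```

{"fn": "send_rows", "kwargs": {
  "series": [0,-10,0,0,0,0,-0.5,0,-25,0,0,0,0,-0.5,0,-30,0,0,0,0,-0.5,0,-25,0,0,0,0,-0.5,0,0,0,0,0,0,-0.5]
}}

```text
t: 6.53
ee_pos: [0.5312, 0.2462, 0.0647]
orientation: [0.698, -0.697, -0.117, 0.111]
force: [1.1, 0.1, 0.3]
grip_width: 0.029
```

```bash
python3 - <<'E'
from h import *
p,R=pose();print(p,ctrl.observe()['grip_width'],ctrl.observe()['t'],ctrl.observe()['force'])
print(tool([.6927,.084,-.031+.09]))
E
```

```text
[0.53123236 0.24615713 0.06469354] 0.02904746816995415 6.5333 [1.07406111 0.1449468  0.29401119]
[ 101.34257077    6.39082341 -205.15357579]
```

{"fn": "send_rows", "kwargs": {
  "series": [12,0,-25,0,0,0,-0.5,13,0,-26,0,0,0,-0.5,13,0,-26,0,0,0,-0.5,13,0,-26,0,0,0,-0.5,13,0,-26,0,0,0,-0.5,13,0,-26,0,0,0,-0.5,13,0,-26,0,0,0,-0.5,11,0,-24,0,0,0,-0.5,0,0,0,0,0,0,-0.5,0,0,0,0,0,0,-0.5]
}}

```text
t: 7.37
ee_pos: [0.69, 0.0801, 0.0584]
orientation: [-0.698, 0.698, 0.113, -0.113]
force: [-0.1, 1.2, -0.8]
grip_width: 0.029
```

```bash
python3 - <<'E'
from h import *
p,R=pose();print(p,ctrl.observe()['grip_width'],ctrl.observe()['t'],ctrl.observe()['force'])
print(R.as_matrix().round(3),tool([.6927,.084,-.031+.09]))
for n in('wrist','scene','side'):
    f=snap(n,n+'7.png');u,v=proj(f,[.6927,.084,.07]).astype(int)
    if n!='wrist':
        I=f['pixels'][max(0,v-50):v+50,u-60:u+60,::-1]
        cv2.imwrite('pics/'+n+'7c.png',cv2.resize(I,None,fx=6,fy=6,interpolation=cv2.INTER_CUBIC))
E
```

```text
[0.69001121 0.08005027 0.05836845] 0.02898163887291387 7.3667 [-0.05662961  1.20103739 -0.82575775]
[[ 0.949 -0.    -0.315]
 [ 0.315 -0.     0.949]
 [-0.    -1.    -0.   ]] [ 3.79690036 -0.63311329  2.90025722]
```

View pics/wrist7.png

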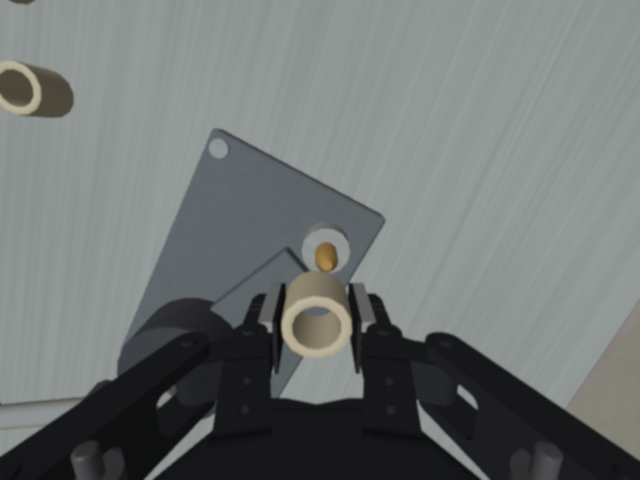

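View pics/scene7c.png

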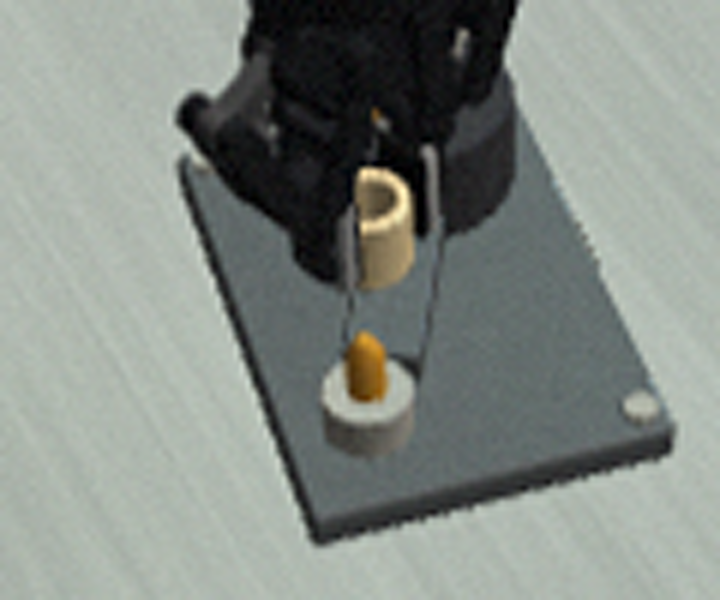

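View pics/side7c.png

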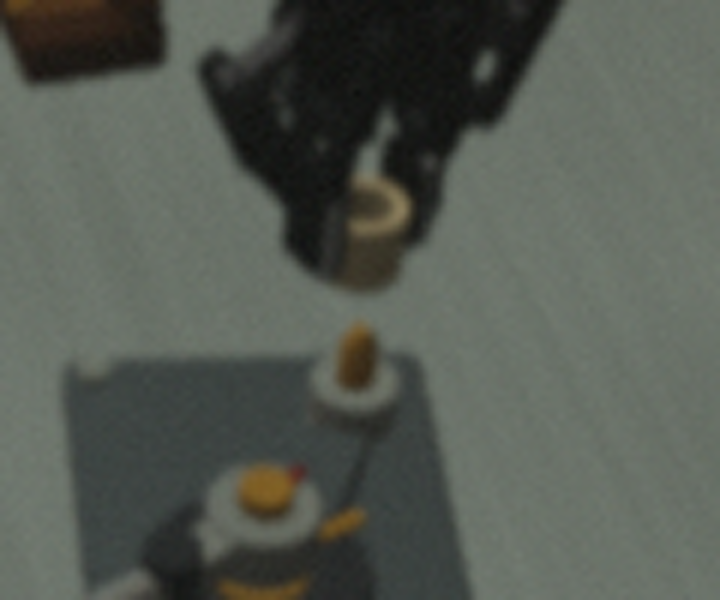

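```bash
python3 - <<'E'
from h import *
f=load('wrist7');print(atz(f,327,265,.058),atz(f,326.5,251,.034))
I=f['pixels'][210:290,280:370,::-1];cv2.imwrite('pics/w7c.png',cv2.resize(I,None,fx=7,fy=7,interpolation=cv2.INTER_CUBIC))
for P in([.6927,.084,.058],[.6927,.084,.034],[.6927+.016,.084,.034],[.6927,.084+.016,.034],[.6927-.016,.084,.034],[.6927,.084-.016,.034]):print(((proj(f,P)-[280,210])*7).round())
print(pose()[0])
E
```

```text
[0.6946661  0.08509929 0.058     ] [0.69500057 0.08534812 0.034     ]
[302. 390.]
[297. 293.]
[461. 344.]
[354. 133.]
[131. 240.]
[242. 446.]
[0.68867236 0.08356475 0.05885865]
```

View pics/w7c.png

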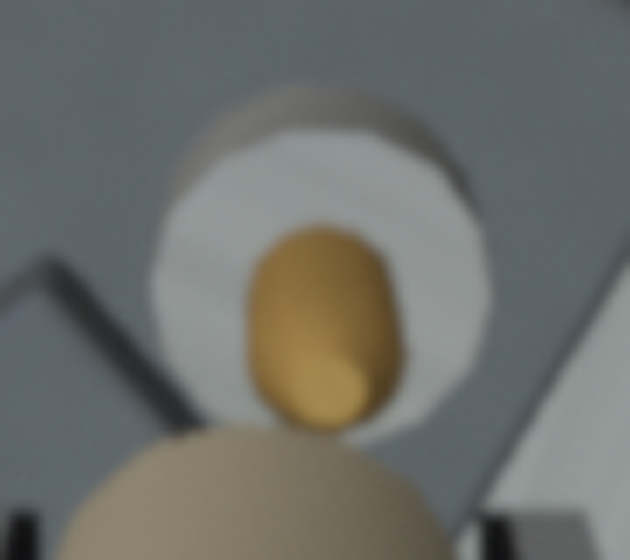

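```bash
python3 - <<'E'
from h import *
p,R=pose();print(p, ctrl.observe()['joint_velocities'].round(3))
f=snap('wrist','w8.png');print(pose()[0])
I=f['pixels'][210:290,280:370,::-1];cv2.imwrite('pics/w8c.png',cv2.resize(I,None,fx=7,fy=7,interpolation=cv2.INTER_CUBIC))
print('cam in tool',R.inv().apply(f['world_from_camera'][:3,3]-p)*1000)
for P in([.6927,.084,.058],[.6927,.084,.034]):print(((proj(f,P)-[280,210])*7).round())
E
```

```text
[0.68867236 0.08356475 0.05885865] [-0.007 -0.004 -0.001  0.003  0.002 -0.    -0.001]
[0.68869008 0.08368141 0.05892315]
cam in tool [-6.30832553e-02 -1.77941405e+02  7.39530287e+01]
[304. 431.]
[299. 330.]
```

View pics/w8c.png

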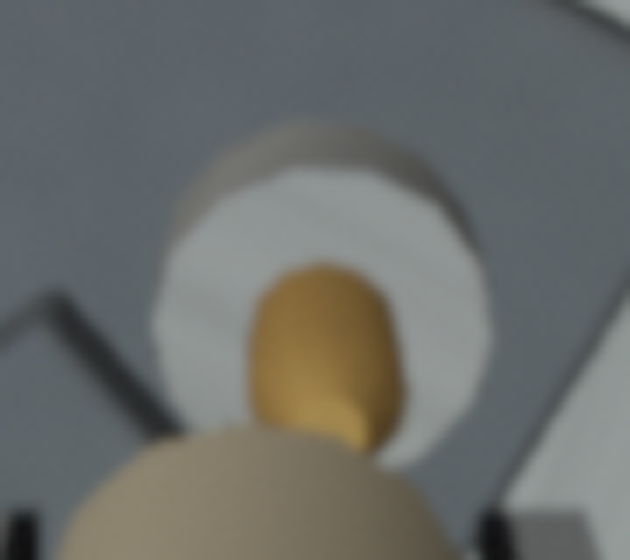

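```bash
python3 - <<'E'
from h import *
print(tool([.6948,.0851,.035]))
E
```

```text
[ 6.24001143 23.92336848 -0.62859021]
```

{"fn": "send_rows", "kwargs": {
  "series": [6,0,-0.5,0,0,0,-0.5,0,8,0,0,0,0,-0.5,0,10,0,0,0,0,-0.5,0,2,0,0,0,0,-0.5,0,0,0,0,0,0,-0.5,0,0,0,0,0,0,-0.5,0,0,0,0,0,0,-0.5]
}}

```text
t: 8.15
ee_pos: [0.6953, 0.0835, 0.0387]
orientation: [0.698, -0.698, -0.114, 0.114]
force: [0.0, 0.0, 0.2]
grip_width: 0.0286
```

```bash
python3 - <<'E'
from h import *
p,R=pose();print(p, ctrl.observe()['force'],tool([.6948,.0851,.0028]))
for n in('wrist','scene','side'):
    f=snap(n,n+'9.png');u,v=proj(f,[.6948,.0851,.07]).astype(int)
    if n=='wrist': u,v=317,310
    I=f['pixels'][max(0,v-50):v+50,u-60:u+60,::-1]
    cv2.imwrite('pics/'+n+'9c.png',cv2.resize(I,None,fx=5,fy=5,interpolation=cv2.INTER_CUBIC))
E
cd pics; python3 -c "
import cv2,numpy as np
a=[cv2.imread(n+'9c.png')[:,100:500] for n in('scene','side')]
cv2.imwrite('m9.png',np.hstack(a))"
```

```text
[0.69530444 0.08352718 0.03869681] [0.04734226 0.04669787 0.16346615] [1.80512768e-02 3.58969161e+01 1.64941082e+00]
```

View pics/wrist9c.png

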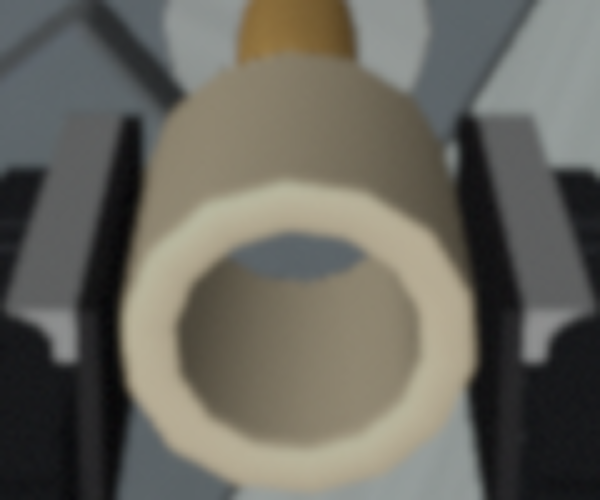

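View pics/m9.png

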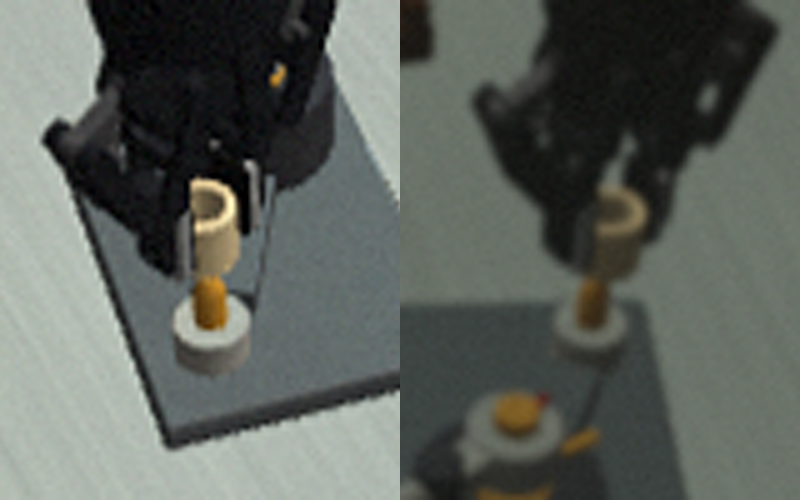

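```bash
python3 - <<'E'
from h import *
p,R=pose()
for n,off in(('scene',100),('side',-300)):
    f=load(n+'9');u,v=proj(f,[.6948,.0851,.07]).astype(int)
    def c(P): return ((proj(f,P)-[u-60,v-50])*5-[100 if n=='scene' else -300,0]).round()
    x,y=p[:2];b=p[2]+.0312
    print(n,'fer bot',c([x,y,b]),'top',c([x,y,b+.028]),'mand tip',c([.6948,.0851,.058]),'shoulder',c([.6948,.0851,.034]))
    a=np.linspace(0,6.3,50);E=np.array([c([x+.015*np.cos(t),y+.015*np.sin(t),b+.028]) for t in a]);print('top ellipse',E.min(0),E.max(0))
    E=np.array([c([.6948+.016*np.cos(t),.0851+.016*np.sin(t),.034]) for t in a]);print('sh ellipse',E.min(0),E.max(0))
E
```

```text
scene fer bot [200. 251.] top [197. 201.] mand tip [204. 274.] shoulder [207. 315.]
top ellipse [159. 174.] [235. 228.]
sh ellipse [167. 287.] [246. 344.]
side fer bot [605. 255.] top [612. 203.] mand tip [600. 274.] shoulder [594. 317.]
top ellipse [575. 180.] [649. 227.]
sh ellipse [556. 291.] [632. 343.]
```

{"fn": "send_rows", "kwargs": {
  "series": [0,0,1.3,0,0,0,-0.5,0,5,0,0,0,0,-0.5,0,5,0,0,0,0,-0.5,0,5,0,0,0,0,-0.5,0,5,0,0,0,0,-0.5,0,0,0,0,0,0,-0.5,0,0,0,0,0,0,-0.5]
}}

```text
t: 8.88
ee_pos: [0.6944, 0.0846, 0.0179]
orientation: [0.698, -0.698, -0.114, 0.114]
force: [0.1, -0.5, -1.1]
grip_width: 0.029
```

```bash
cat > look.py <<'E'
from h import *
import sys
t=sys.argv[1];c=eval(sys.argv[2]) if len(sys.argv)>2 else [.6948,.0851,.05]
s=ctrl.observe();print(s['t'],s['ee_pos'],s['force'],s['wrist_torque'].round(2),s['grip_width'])
A=[]
for n in('scene','side'):
    f=snap(n,n+t+'.png');u,v=proj(f,c).astype(int)
    A.append(cv2.resize(f['pixels'][v-50:v+50,u-40:u+40,::-1],None,fx=5,fy=5,interpolation=cv2.INTER_CUBIC))
cv2.imwrite('pics/m%s.png'%t,np.hstack(A))
f=snap('wrist','wrist'+t+'.png')
E
python3 look.py 10
```

```text
8.8833 [0.69444948 0.08459918 0.01790137] [ 0.05711987 -0.50181625 -1.12859587] [-0.02 -0.01 -0.03] 0.029006027999088895
```

View pics/m10.png

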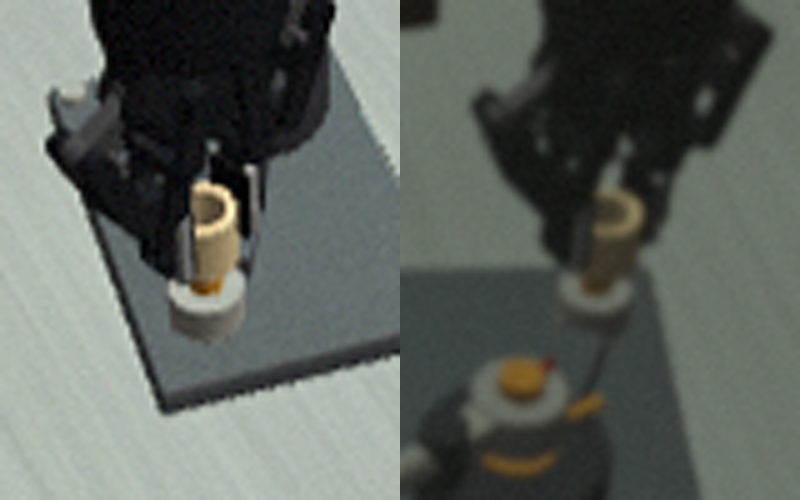

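View pics/wrist10.png

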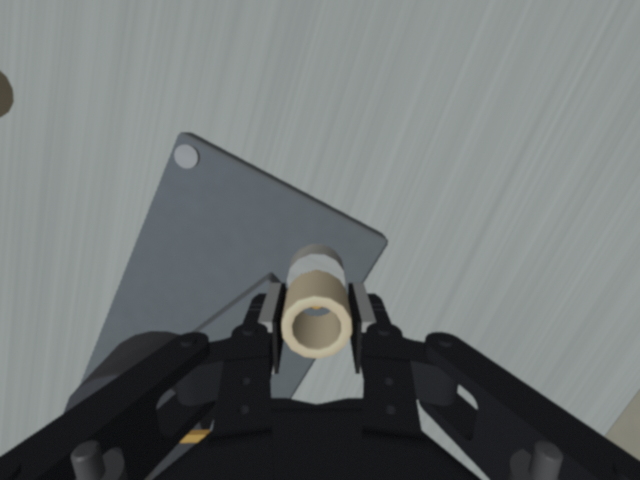

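{"fn": "send_rows", "kwargs": {
  "series": [0,5,0,0,0,0,-0.5,0,5,0,0,0,0,-0.5,0,3.5,0,0,0,0,-0.5,0,0,0,0,0,0,-0.5,0,0,0,0,0,0,-0.5]
}}

```text
t: 9.45
ee_pos: [0.6945, 0.0846, 0.0046]
orientation: [0.698, -0.698, -0.114, 0.114]
force: [0.7, -0.6, 1.2]
grip_width: 0.0289
```

```bash
python3 look.py 11
```

```text
9.45 [0.69452898 0.0846461  0.00457118] [ 0.6587793  -0.56314405  1.15735763] [-0.01  0.01  0.01] 0.028920573248255043
```

View pics/m11.png

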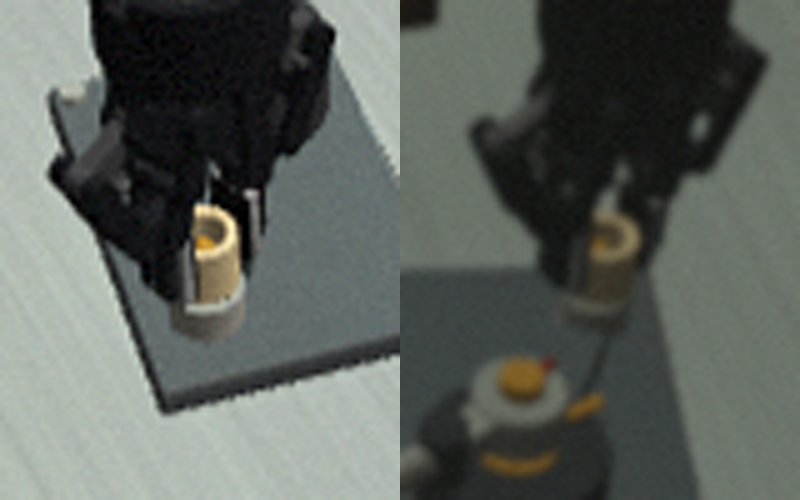

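View pics/wrist11.png

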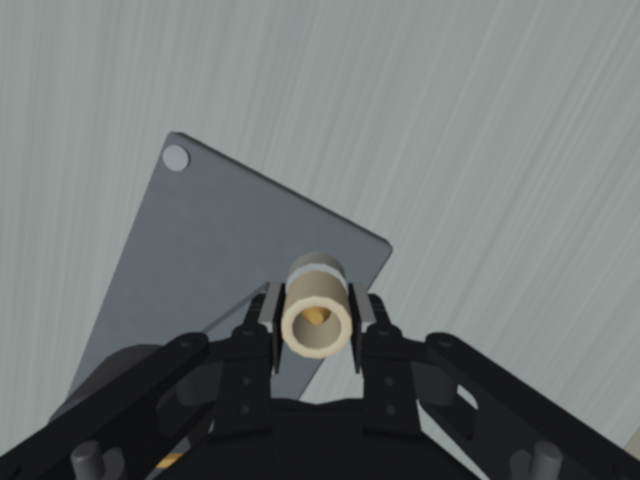

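{"fn": "send_rows", "kwargs": {
  "series": [0,1,0,0,0,0,-0.5,0,0.8,0,0,0,0,-0.5,0,0,0,0,0,0,-0.5,0,0,0,0,0,0,-0.5]
}}

```text
t: 9.93
ee_pos: [0.6948, 0.0847, 0.0033]
orientation: [-0.698, 0.698, 0.114, -0.114]
force: [-1.2, -0.5, 0.3]
grip_width: 0.0289
```

{"fn": "send_rows", "kwargs": {
  "series": [0,0,0,0,0,0,-0.2,0,0,0,0,0,0,-0.1,0,0,0,0,0,0,0,0,0,0,0,0,0,0.1,0,0,0,0,0,0,0.1]
}}

```text
t: 10.35
ee_pos: [0.6949, 0.0847, 0.0033]
orientation: [0.698, -0.698, -0.114, 0.114]
force: [0.8, -0.2, -0.7]
grip_width: 0.0467
```

```bash
python3 look.py 12
```

```text
10.35 [0.69488625 0.08470571 0.00332008] [ 0.80241041 -0.20262283 -0.67587492] [0.01 0.03 0.01] 0.046726847795445836
```

View pics/m12.png

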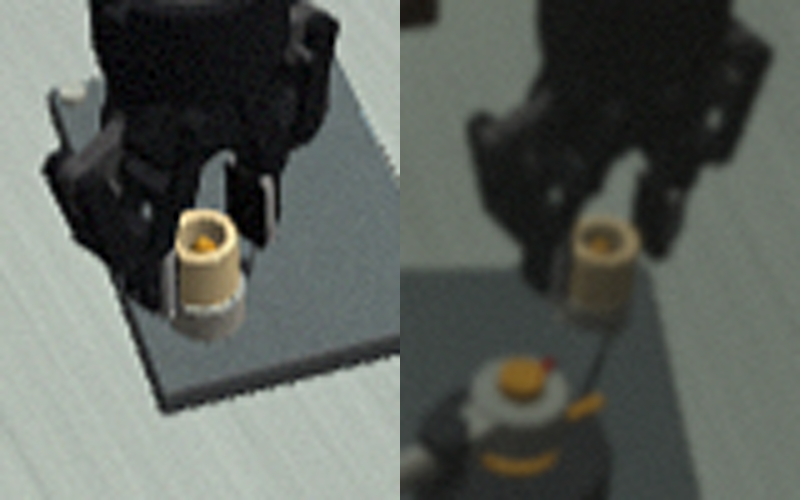

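View pics/wrist12.png

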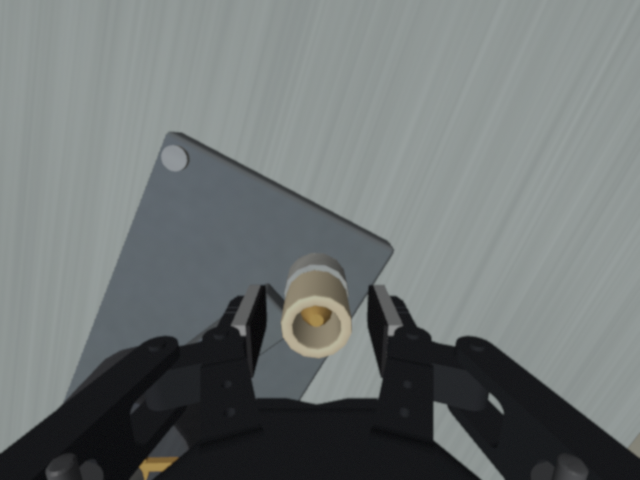

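{"fn": "send_rows", "kwargs": {
  "series": [0,-5,0,0,0,0,0.1,0,-15,0,0,0,0,0.1,0,-30,0,0,0,0,0.1,0,-35,0,0,0,0,0.1,0,-35,0,0,0,0,0,0,-10,0,0,0,0,-0.5,0,0,0,0,0,0,-1,0,0,0,0,0,0,-1]
}}

```text
t: 11.17
ee_pos: [0.6954, 0.0849, 0.135]
orientation: [-0.698, 0.698, 0.115, -0.113]
force: [-0.5, -0.3, 0.1]
grip_width: 0.0068
```

```bash
python3 look.py 13; python3 - <<'E'
from h import *
print(tool([.5,-.08,.12]))
E
```

```text
11.1667 [0.69536435 0.08485368 0.13501927] [-0.46934547 -0.30452904  0.1408619 ] [ 0.04  0.01 -0.02] 0.006820921589276905
[-236.28103451   12.47383967  -94.07579968]
```

View pics/m13.png

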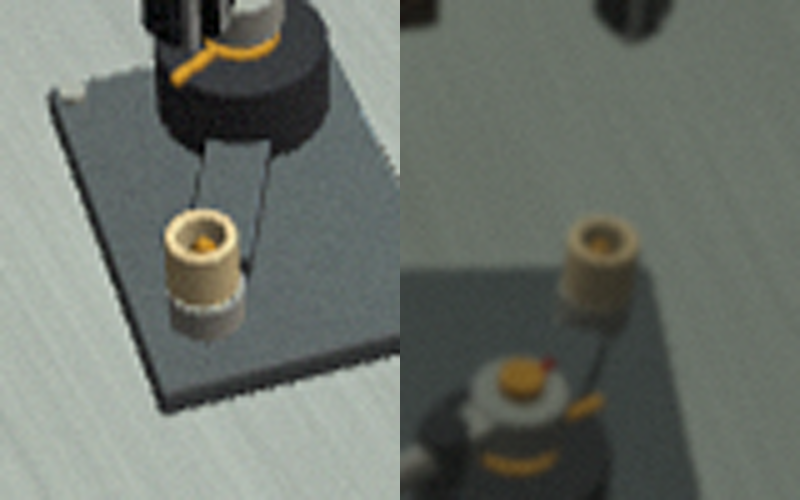

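View pics/wrist13.png

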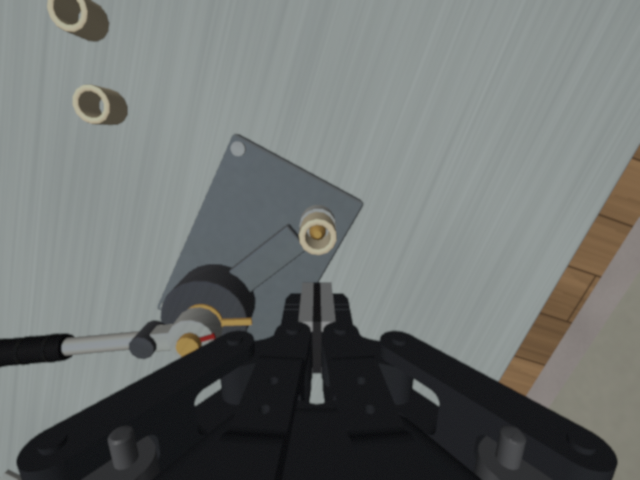

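```bash
python3 - <<'E'
from h import *
f=load('wrist13');c=atz(f,189,344,.096);print(c)
a=atz(f,68,347,.078);b=atz(f,2,351,.078);print(a,b,np.arctan2(*(a-c)[[1,0]]),np.hypot(*(a-c)[:2]))
print(tool([.501,-.120,.10]))
E
```

```text
[ 0.62773761 -0.01596836  0.096     ]
[ 0.53180938 -0.064365    0.078     ] [ 0.4813094  -0.08537195  0.078     ] -2.6743445256542575 0.10744514678617981
[-248.02627849   32.48541102 -132.31957376]
```

{"fn": "send_rows", "kwargs": {
  "series": [-31,0,-16.5,0,0,0,-1,-31,0,-16.5,0,0,0,-1,-31,0,-16.5,0,0,0,-1,-31,0,-16.5,0,0,0,-1,-31,0,-16.5,0,0,0,-1,-31,0,-16.5,0,0,0,-1,-31,0,-16.5,0,0,0,-1,-31,0,-16.5,0,-0.1,0,-1,0,0,0,0,0,0,-1,0,0,0,0,0,0,-1]
}}

```text
t: 12.15
ee_pos: [0.5, -0.1214, 0.1325]
orientation: [-0.692, 0.692, 0.147, -0.148]
force: [0.2, 0.7, 0.0]
grip_width: -0.0
```

```bash
python3 look.py 14 "[.52,-.07,.08]"; python3 - <<'E'
from h import *
p,R=pose();print(R.as_matrix()[:,2]);print(tool([.501,-.116,.022]))
f=load('wrist14')
for P in([.486,-.083,.089],[.627,-.0175,.096]):print(proj(f,P))
E
```

```text
12.15 [ 0.49996939 -0.12144289  0.13251577] [0.18796083 0.71388239 0.04125185] [ 0.05 -0.02 -0.03] -3.7311425599704895e-05
[-0.41178165  0.911282    0.00099218]
[ -0.14114474 110.92402825   2.3728766 ]
[316.99083577 190.95376777]
[557.93402045 189.86820885]
```

View pics/wrist14.png

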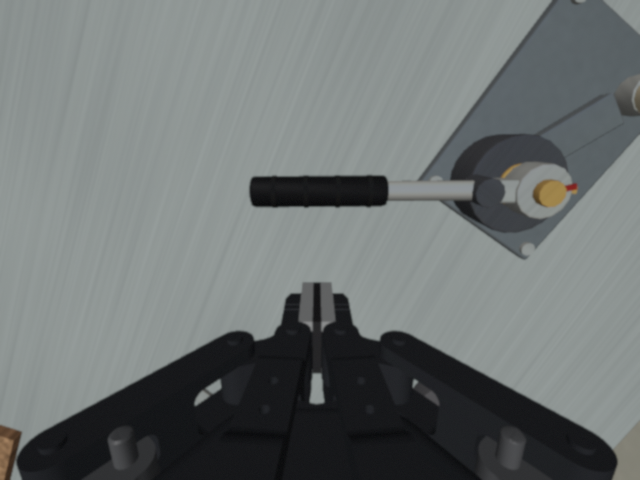

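View pics/m14.png

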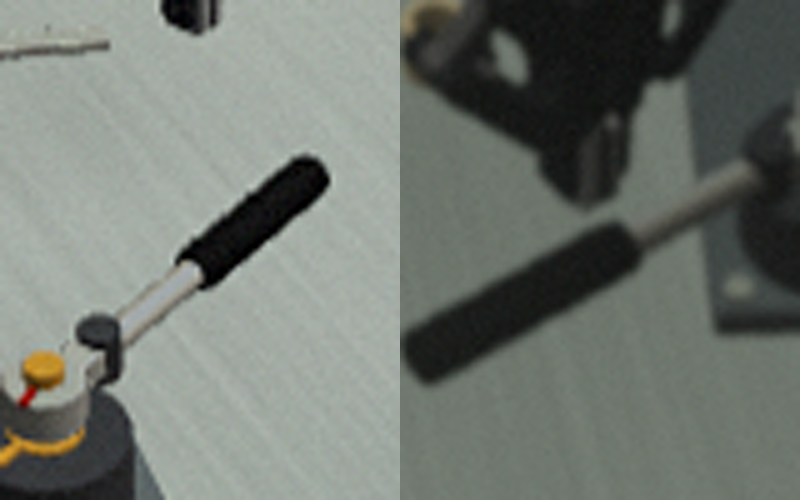

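{"fn": "send_rows", "kwargs": {
  "series": [0,15,2.4,0,0,0,-1,0,25,0,0,0,0,-1,0,25,0,0,0,0,-1,0,25,0,0,0,0,-1,0,15,0,0,0,0,-1,0,6,0,0,0,0,-1,0,0,0,0,0,0,-1,0,0,0,0,0,0,-1]
}}

```text
t: 12.97
ee_pos: [0.5015, -0.1163, 0.0227]
orientation: [0.691, -0.691, -0.149, 0.149]
force: [0.4, -1.0, 0.7]
grip_width: -0.0002
```

```bash
python3 look.py 15 "[.52,-.07,.08]"; python3 - <<'E'
from h import *
p,R=pose();print(R.as_matrix()[:,2]);print(tool([.486,-.083,.022]))
f=load('wrist15')
for P in([.486,-.083,.089],[.627,-.0175,.096]):print(proj(f,P))
E
```

```text
12.9667 [ 0.50146713 -0.11631597  0.02266064] [ 0.3575056  -0.98363691  0.7245093 ] [ 0.05 -0.03 -0.05] -0.00022085363019810252
[-0.41156475  0.9113797  -0.00122601]
[-0.4131344   1.43940588 37.6489903 ]
[315.42513162 244.04320208]
[781.57372262 245.76113557]
```

View pics/wrist15.png

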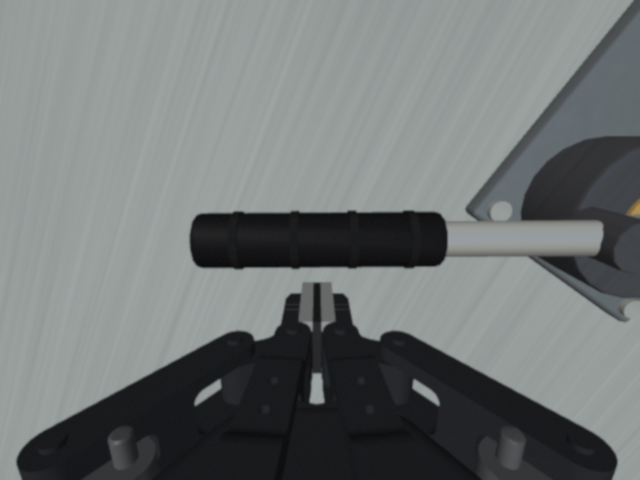

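View pics/m15.png

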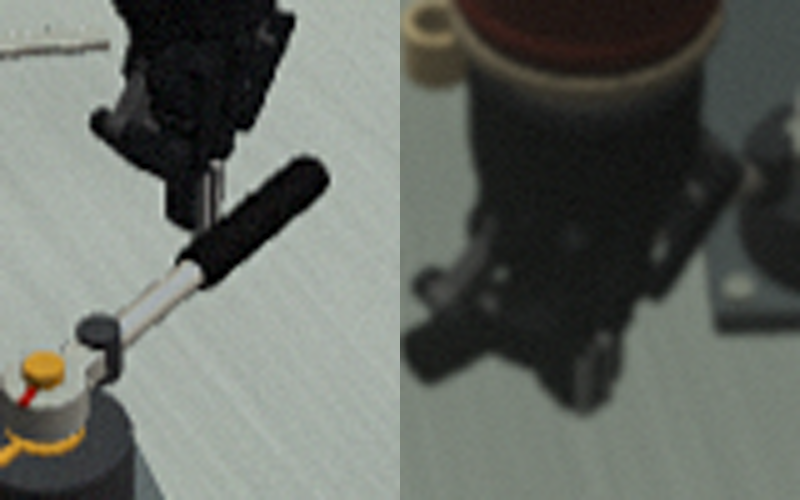

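{"fn": "send_rows", "kwargs": {
  "series": [0,0,5,0,0,0,-1,0,0,5,0,0,0,-1,0,0,2,0,0,0,-1,0,0,2,0,0,0,-1]
}}

```text
t: 13.45
ee_pos: [0.4952, -0.1044, 0.0227]
orientation: [-0.691, 0.692, 0.149, -0.149]
force: [1.8, -3.8, -0.5]
grip_width: 0.0001
```

{"fn": "send_rows", "kwargs": {
  "series": [0,0,3,0,0.02,0,-1,0,0,3,0,0.02,0,-1]
}}

```text
t: 13.62
ee_pos: [0.4924, -0.0997, 0.0225]
orientation: [-0.694, 0.695, 0.134, -0.134]
force: [-0.8, -4.7, 1.5]
grip_width: -0.0001
```

{"fn": "send_rows", "kwargs": {
  "series": [0,0,3,0,0.02,0,-1,0,0,3,0,0.02,0,-1]
}}

```text
t: 13.78
ee_pos: [0.49, -0.0936, 0.0222]
orientation: [-0.697, 0.697, 0.12, -0.12]
force: [-1.2, -5.1, 2.0]
grip_width: 0.0002
```

```bash
cat >h2.py <<'E'
from h import *
import sys
C=np.array([.627,-.0175])
s=ctrl.observe();p,R=pose();tz=R.as_matrix()[:,2];tx=R.as_matrix()[:,0]
v=p[:2]-C;r=np.hypot(*v);d=float(sys.argv[2]) if len(sys.argv)>2 else .022
print('t',s['t'],'p',p,'F along z',s['force']@tz,'x',s['force']@tx,'r',r,'ang',np.arctan2(v[1],v[0])%(2*np.pi),'handle',(np.arctan2(v[1],v[0])-np.arcsin(d/r))%(2*np.pi),'perp to handle',(np.arctan2(-tz[0],tz[1])+np.pi)%(2*np.pi), 'wt',s['wrist_torque'].round(2))
f=snap('scene','scene%s.png'%sys.argv[1]);u,v=proj(f,[.56,-.03,.09]).astype(int)
cv2.imwrite('pics/h%s.png'%sys.argv[1],cv2.resize(f['pixels'][v-55:v+55,u-70:u+70,::-1],None,fx=5,fy=5,interpolation=cv2.INTER_CUBIC))
f=snap('wrist','wrist%s.png'%sys.argv[1])
E
python3 h2.py 16
```

```text
t 13.7833 p [ 0.48997599 -0.09362827  0.02222618] F along z -4.3605104957718135 x -2.8451258926560983 r 0.15675168909685178 ang 3.648712477054465 handle 3.5078982137692023 perp to handle 3.482772773059532 wt [-0.87  0.21  0.07]
```

View pics/h16.png

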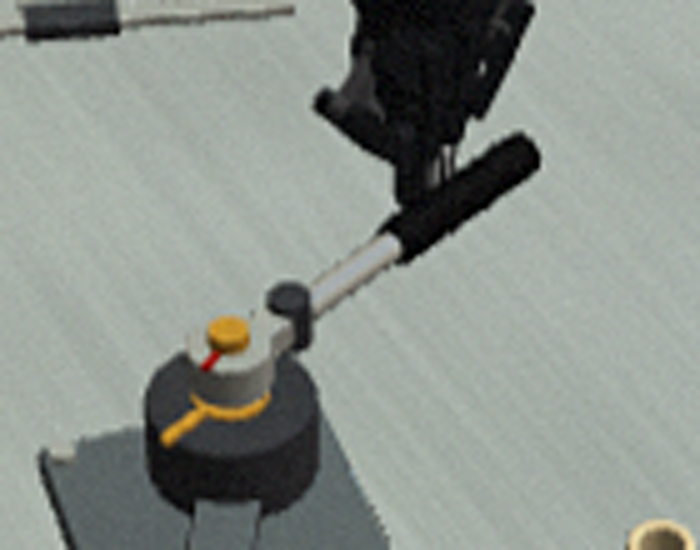

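View pics/wrist16.png

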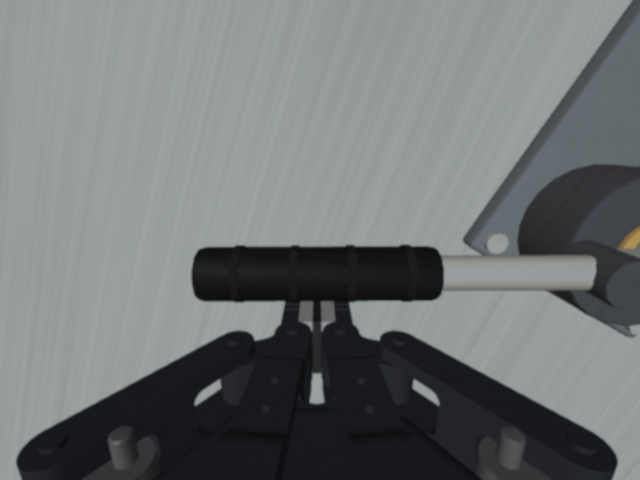

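{"fn": "send_rows", "kwargs": {
  "series": [0,0,3,0,0.02,0,-1,0,0,3,0,0.02,0,-1,0,0,3,0,0.02,0,-1,0,0,3,0,0.02,0,-1,0,0,3,0,0.02,0,-1,0,0,3,0,0.02,0,-1]
}}

```text
t: 14.38
ee_pos: [0.4849, -0.0758, 0.0221]
orientation: [0.703, -0.703, -0.078, 0.079]
force: [-2.1, -4.5, 0.7]
grip_width: -0.0005
```

```bash
python3 h2.py 17 .026
```

```text
t 14.3833 p [ 0.48485307 -0.07581001  0.02213939] F along z -3.90882065622574 x -3.084271322148156 r 0.15364181621962522 ang 3.5308691452600818 handle 3.3608261104005854 perp to handle 3.3636082167249297 wt [-0.82  0.45  0.04]
```

View pics/wrist17.png

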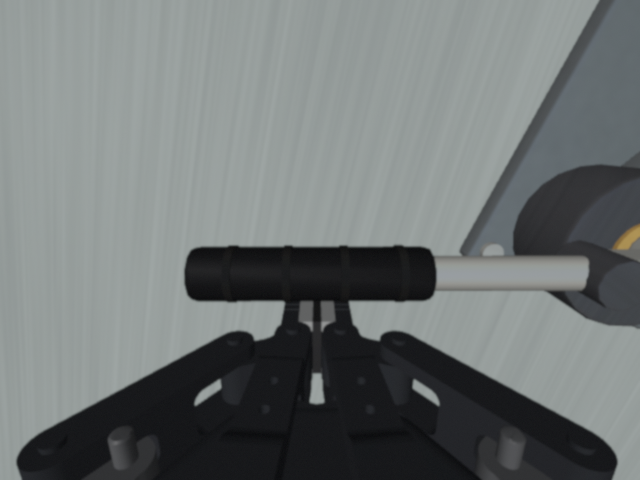

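{"fn": "send_rows", "kwargs": {
  "series": [0,0,3,0,0.02,0,-1,0,0,3,0,0.02,0,-1]
}}

```text
t: 14.65
ee_pos: [0.4838, -0.0703, 0.0222]
orientation: [-0.704, 0.704, 0.064, -0.064]
force: [-1.6, -3.7, 0.4]
grip_width: 0.0
```

{"fn": "send_rows", "kwargs": {
  "series": [0,0,3,0,0.02,0,-1,0,0,3,0,0.02,0,-1]
}}

```text
t: 14.82
ee_pos: [0.4826, -0.0642, 0.0222]
orientation: [0.705, -0.705, -0.05, 0.05]
force: [-1.7, -4.0, -0.0]
grip_width: -0.0
```

{"fn": "send_rows", "kwargs": {
  "series": [0,0,3,0,0.02,0,-1,0,0,3,0,0.02,0,-1]
}}

```text
t: 14.98
ee_pos: [0.4817, -0.0582, 0.0222]
orientation: [-0.706, 0.706, 0.036, -0.036]
force: [-2.2, -4.7, 0.3]
grip_width: -0.0001
```

{"fn": "send_rows", "kwargs": {
  "series": [0,0,3,0,0.02,0,-1,0,0,3,0,0.02,0,-1]
}}

```text
t: 15.15
ee_pos: [0.4811, -0.0523, 0.0222]
orientation: [-0.707, 0.707, 0.022, -0.022]
force: [-2.5, -4.4, -0.4]
grip_width: 0.0001
```

{"fn": "send_rows", "kwargs": {
  "series": [0,0,3,0,0.02,0,-1,0,0,3,0,0.02,0,-1]
}}

```text
t: 15.32
ee_pos: [0.4806, -0.0462, 0.0221]
orientation: [-0.707, 0.707, 0.007, -0.008]
force: [-3.3, -4.4, 0.2]
grip_width: -0.0001
```

{"fn": "send_rows", "kwargs": {
  "series": [0,0,3,0,0.02,0,-1,0,0,3,0,0.02,0,-1]
}}

```text
t: 15.48
ee_pos: [0.4805, -0.0402, 0.0221]
orientation: [-0.707, 0.707, -0.007, 0.006]
force: [-2.6, -4.3, 0.0]
grip_width: 0.0
```

{"fn": "send_rows", "kwargs": {
  "series": [0,0,3,0,0.02,0,-1,0,0,3,0,0.02,0,-1]
}}

```text
t: 15.65
ee_pos: [0.4805, -0.0342, 0.0221]
orientation: [-0.707, 0.707, -0.021, 0.02]
force: [-4.2, -3.7, 0.7]
grip_width: -0.0002
```

{"fn": "send_rows", "kwargs": {
  "series": [0,0,3,0,0.02,0,-1,0,0,3,0,0.02,0,-1]
}}

```text
t: 15.82
ee_pos: [0.4807, -0.0283, 0.022]
orientation: [-0.706, 0.706, -0.035, 0.034]
force: [-5.1, -6.6, 2.2]
grip_width: 0.0001
```

```bash
python3 h2.py 18 .026
```

```text
t 15.8167 p [ 0.48066445 -0.0283002   0.02197119] F along z -7.051008522139565 x -4.424792897451052 r 0.14673356199991328 ang 3.2152634617200047 handle 3.0371309870936414 perp to handle 3.0435319583121694 wt [-1.34  1.06  0.04]
```

View pics/wrist18.png

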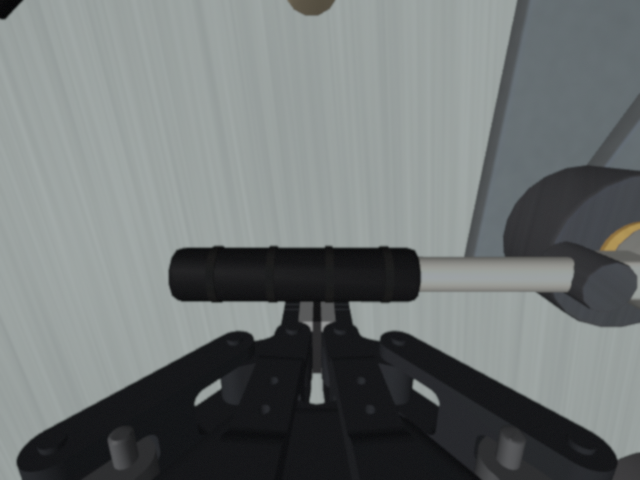

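View pics/h18.png

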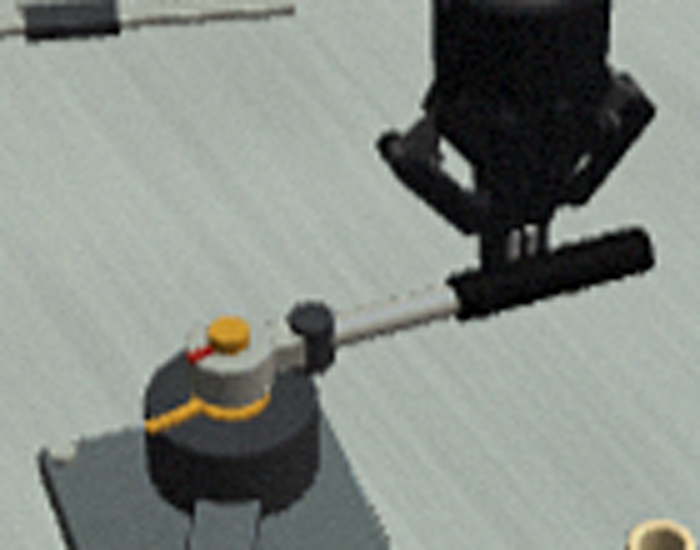

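{"fn": "send_rows", "kwargs": {
  "series": [0,0,2,0,0.013,0,-1,0,0,0,0,0,0,-1]
}}

```text
t: 16.08
ee_pos: [0.4808, -0.027, 0.022]
orientation: [-0.706, 0.706, -0.04, 0.039]
force: [-4.3, -6.7, 1.0]
grip_width: 0.0002
```

```bash
python3 h2.py 19 .026
```

```text
t 16.0833 p [ 0.4807775  -0.0269541   0.02198533] F along z -7.159435776171277 x -3.48310014537196 r 0.14652780878749175 ang 3.2061583600640233 handle 3.0277730677616397 perp to handle 3.0304674161829346 wt [-1.27  0.9   0.04]
```

{"fn": "send_rows", "kwargs": {
  "series": [0,0,2,0,0.013,0,-1,0,0,0,0,0,0,-1]
}}

```text
t: 16.35
ee_pos: [0.4807, -0.0253, 0.0219]
orientation: [-0.705, 0.706, -0.045, 0.043]
force: [-5.2, -7.6, 2.3]
grip_width: -0.0
```

```bash
python3 h2.py 20 .026
```

```text
t 16.35 p [ 0.48070351 -0.02533122  0.02192809] F along z -8.149807823861229 x -4.20503229562613 r 0.14650593949194993 ang 3.1950713992414466 handle 3.0166591927821624 perp to handle 3.0171409401139684 wt [-1.67  1.17  0.08]
```

{"fn": "send_rows", "kwargs": {
  "series": [0,0,2,0,0.013,0,-1,0,0,2,0,0.013,0,-1,0,0,0,0,0,0,-1]
}}

```text
t: 16.7
ee_pos: [0.4807, -0.0215, 0.0218]
orientation: [-0.704, 0.706, -0.054, 0.052]
force: [-7.9, -8.4, 3.5]
grip_width: -0.0005
```

```bash
python3 h2.py 21 .026; python3 - <<'E'
from h import *
A=[]
for n in(18,20,21):
    I=load('scene%d'%n)['pixels'][235:285,245:350,::-1]; A.append(cv2.resize(I,None,fx=7,fy=4*1.0 if 0 else 7,interpolation=cv2.INTER_CUBIC)[:330,:750])
cv2.imwrite('pics/cmp1.png',cv2.resize(np.vstack(A)[:, :],(450,594)))
print((load('scene18')['pixels'].astype(int)-load('scene21')['pixels']).std())
E
```

```text
t 16.7 p [ 0.4806889  -0.02152915  0.02182506] F along z -9.538406891934907 x -6.5772314386089885 r 0.14636657203693418 ang 3.1691239609520805 handle 2.990540045401848 perp to handle 2.990962410469649 wt [-1.71  1.55  0.05]
8.271335857565669
```

View pics/cmp1.png

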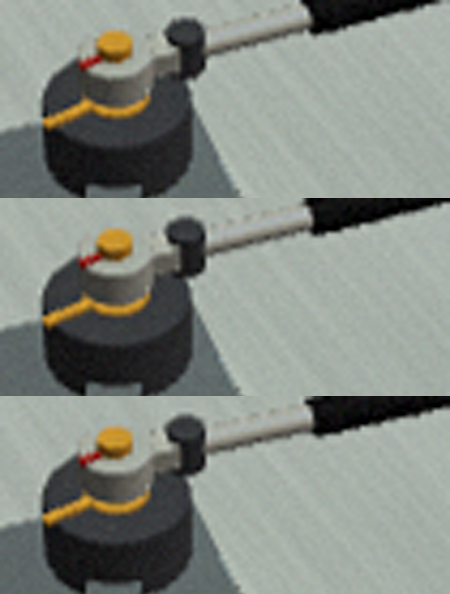

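View pics/wrist21.png

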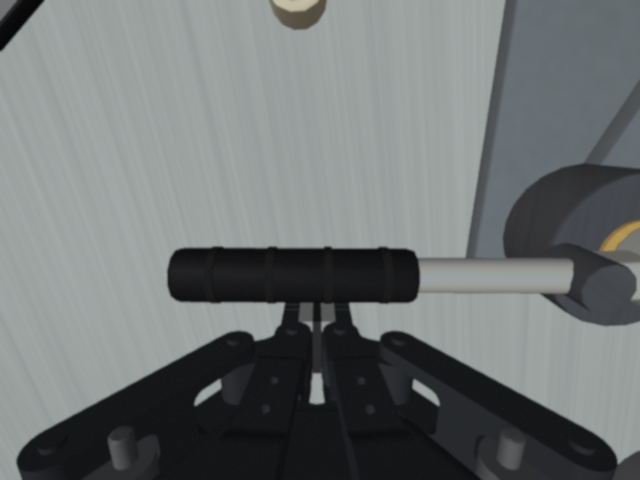

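```bash
cat > tilt.py <<'E'
from h import *
import sys
def tilt(n):
    g=cv2.GaussianBlur(cv2.cvtColor(load('wrist%d'%n)['pixels'],cv2.COLOR_RGB2GRAY).astype(float),(1,3),1)
    out=[]
    def edge(xs,lo,hi,sgn):
        P=[]
        for x in xs:
            d=sgn*np.diff(g[lo:hi,x]);k=d.argmax()
            if 0<k<len(d)-1:
                o=(d[k-1]-d[k+1])/(2*(d[k-1]-2*d[k]+d[k+1]));P.append((x,lo+k+.5+o))
        P=np.array(P);
        for _ in range(3):
            c=np.polyfit(P[:,0],P[:,1],1);r=abs(P[:,1]-np.polyval(c,P[:,0]));P=P[r<max(2*r.std(),.2)]
        return c
    a=edge(range(200,400),230,262,-1);b=edge(range(370,410),285,315,1)
    return a[0], np.polyval(a,300), np.polyval(b,390)
if __name__=='__main__':
    for n in map(int,sys.argv[1:]): print(n,tilt(n))
E
python3 tilt.py 16 17 18 19 20 21
python3 - <<'E'
from h import *
A=[]
for n in(17,18,21):
    I=load('scene%d'%n)['pixels'][235:285,250:300,::-1]; A.append(cv2.resize(I,None,fx=5,fy=5,interpolation=cv2.INTER_CUBIC))
cv2.imwrite('pics/cmp2.png',np.hstack(A))
E
```

```text
16 (np.float64(-0.003000316906925868), np.float64(246.54912665900372), np.float64(299.8551879670589))
17 (np.float64(-0.0003031474753987953), np.float64(246.54542451225467), np.float64(300.299671350077))
18 (np.float64(0.0006167556884478309), np.float64(247.33101354146777), np.float64(301.21535295627075))
19 (np.float64(-0.003768710646493841), np.float64(247.5460663096634), np.float64(300.8713336891531))
20 (np.float64(-0.00579246970430578), np.float64(247.8683252621869), np.float64(301.23874563906145))
21 (np.float64(0.0048370592149487475), np.float64(247.95573118736093), np.float64(302.09174391889127))
```

View pics/cmp2.png

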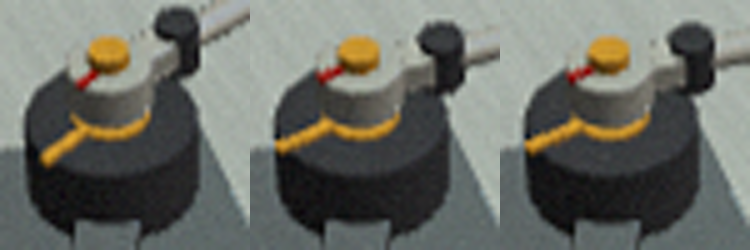

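```bash
cat > head.py <<'E'
from h import *
import sys
def meas(n):
    I=load('scene%d'%n)['pixels'].astype(float)[225:285,250:300]
    r,g,b=I[...,0],I[...,1],I[...,2]
    w=np.clip(r-2.2*g,0,None)*(r>60); ys,xs=np.mgrid[225:285,250:300]
    red=[(w*xs).sum()/w.sum(),(w*ys).sum()/w.sum()]
    # brass pointer: below row 258 & left
    m=np.clip(g-b-25,0,None)*(r-b>60)*(ys>252)*(xs<268)
    poi=[(m*xs).sum()/m.sum(),(m*ys).sum()/m.sum()]
    # hinge knob: dark pixels near
    J=load('scene%d'%n)['pixels'].astype(float).mean(2)[236:262,276:294]; y2,x2=np.mgrid[236:262,276:294]
    d=np.clip(95-J,0,None)*(J<95); 
    return np.r_[red,poi,(d*x2).sum()/d.sum(),(d*y2).sum()/d.sum()].round(2)
for n in map(int,sys.argv[1:]): print(n,meas(n))
E
python3 head.py 16 17 18 19 20 21
python3 - <<'E'
from h import *
f=load('scene18')
for a in(3.36,3.04,3.0,2.95,2.9):
    print(a,proj(f,[.627-.015*np.cos(a),-.0175-.015*np.sin(a),.088]),'hinge',proj(f,[.627+.038*np.cos(a),-.0175+.038*np.sin(a),.085]),'ptr',proj(f,[.627-.035*np.cos(a),-.0175-.035*np.sin(a),.06]))
E
```

```text
16 [267.7  250.79 262.83 262.97 284.14 249.02]
17 [267.23 250.36 262.8  263.02 284.98 249.25]
18 [265.61 249.41 261.11 261.56 286.76 250.78]
19 [265.44 249.43 260.98 261.53 286.82 250.82]
20 [265.47 249.41 260.98 261.52 286.83 250.84]
21 [265.49 249.45 260.96 261.55 286.8  250.86]
3.36 [265.67247194 250.66921669] hinge [284.94329115 241.17306736] ptr [258.79439971 264.56003686]
3.04 [264.5780697  249.40730011] hinge [287.79068591 244.26679361] ptr [256.30231856 261.56576844]
3.0 [264.48754661 249.23443391] hinge [288.03616269 244.69461109] ptr [256.09946452 261.15698812]
2.95 [264.38964834 249.01494288] hinge [288.30605996 245.23924254] ptr [255.88152251 260.6384445 ]
2.9 [264.30890917 248.79218636] hinge [288.53417081 245.79361804] ptr [255.70357079 260.11275011]
```

{"fn": "send_rows", "kwargs": {
  "series": [-1,0,1.9,0,0.018,0,-1,0,0,1.9,0,0.018,0,-1,0,0,1.9,0,0.018,0,-1,0,0,0,0,0,0,-1]
}}

```text
t: 17.13
ee_pos: [0.4805, -0.0159, 0.0218]
orientation: [-0.703, 0.704, -0.074, 0.071]
force: [-7.4, -9.3, 5.0]
grip_width: 0.0001
```

```bash
python3 h2.py 22 .026; python3 head.py 22; python3 tilt.py 22
```

```text
t 17.1333 p [ 0.48052975 -0.01590883  0.0218042 ] F along z -10.616957640777096 x -5.3669363124542455 r 0.14647889139635603 ang 3.1307296498924106 handle 2.9522841445208443 perp to handle 2.9364797347678584 wt [-1.82  1.65  0.08]
22 [265.5  249.4  260.95 261.52 286.8  250.87]
22 (np.float64(1.1898288291691541e-05), np.float64(248.28838344958882), np.float64(301.8954629290406))
```

{"fn": "send_rows", "kwargs": {
  "series": [0,0,2,0,0.019,0,-1,0,0,2,0,0.019,0,-1,0,0,0,0,0,0,-1,0,0,0,0,0,0,-1,0,0,0,0,0,0,-1]
}}

```text
t: 17.65
ee_pos: [0.481, -0.0123, 0.0216]
orientation: [-0.701, 0.703, -0.087, 0.084]
force: [-9.5, -10.3, 5.0]
grip_width: -0.0
```

```bash
python3 h2.py 23 .026; python3 head.py 23; python3 tilt.py 23
```

```text
t 17.65 p [ 0.48096035 -0.01225954  0.02164655] F along z -12.24834234539238 x -6.767657602078647 r 0.14613364289539546 ang 3.1057242461861754 handle 2.926852604854084 perp to handle 2.899471229072851 wt [-1.85  1.9   0.07]
23 [265.29 249.48 260.96 261.5  286.84 250.87]
23 (np.float64(-0.0018258787791361147), np.float64(248.42956008648562), np.float64(302.2504669183866))
```

View pics/h23.png

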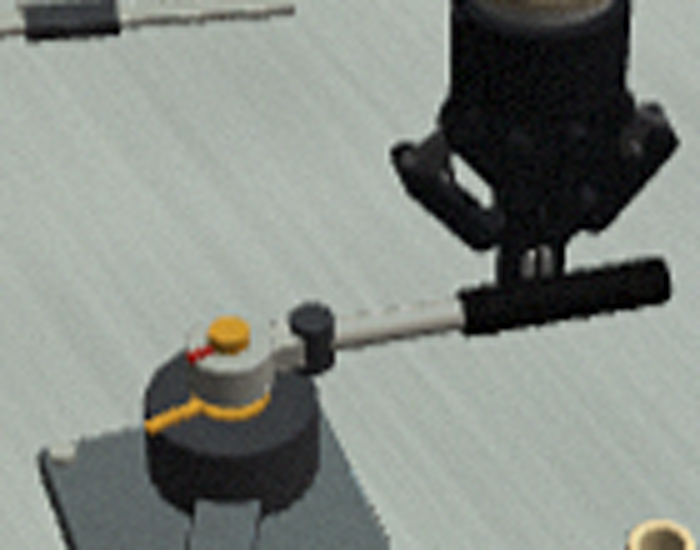

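{"fn": "send_rows", "kwargs": {
  "series": [0,0,0,0,0,0,-1,0,0,0,0,0,0,-1,0,0,0,0,0,0,-1,0,0,0,0,0,0,-1,0,0,0,0,0,0,-1,0,0,0,0,0,0,-1]
}}

```text
t: 18.25
ee_pos: [0.4809, -0.0123, 0.0216]
orientation: [-0.701, 0.703, -0.087, 0.084]
force: [-9.0, -8.7, 4.2]
grip_width: -0.0001
```

{"fn": "send_rows", "kwargs": {
  "series": [0,0,-1,0,-0.009,0,-1,0,0,-1.5,0,-0.014,0,-1,0,0,-1.5,0,-0.014,0,-1,0,0,-1.5,0,-0.014,0,-1,0,0,-1.5,0,-0.014,0,-1,0,0,-1.5,0,-0.014,0,-1,0,0,-1.5,0,-0.014,0,-1,0,0,-1.5,0,-0.014,0,-1,0,0,-1.5,0,-0.014,0,-1,0,0,-1.5,0,-0.005,0,-1]
}}

```text
t: 19.08
ee_pos: [0.4812, -0.0258, 0.0222]
orientation: [-0.706, 0.706, -0.04, 0.041]
force: [0.8, -4.0, -1.9]
grip_width: -0.0003
```

{"fn": "send_rows", "kwargs": {
  "series": [0,0,-1.5,0,0,0,-1,0,0,-1.5,0,0,0,-1,0,0,-1.5,0,0,0,-1,0,0,-1.5,0,0,0,-1,0,0,-2,0,0,0,-1,0,0,-3,0,0,0,-1,0,0,-5,0,0,0,-1,0,0,0,0,0,0,-1]
}}

```text
t: 19.75
ee_pos: [0.4788, -0.0421, 0.0222]
orientation: [-0.706, 0.706, -0.041, 0.041]
force: [0.5, -0.6, -0.3]
grip_width: -0.0
```

```bash
python3 h2.py 24 .026; python3 head.py 21 23 24
```

```text
t 19.75 p [ 0.47882098 -0.04206236  0.0222376 ] F along z -0.5133086370445296 x 0.5246149956285918 r 0.1502009687002827 ang 3.3058603721833615 handle 3.1318826186643642 perp to handle 3.0265949232551677 wt [-0.04 -0.   -0.07]
21 [265.49 249.45 260.96 261.55 286.8  250.86]
23 [265.29 249.48 260.96 261.5  286.84 250.87]
24 [265.51 249.45 260.92 261.5  286.76 250.85]
```

View pics/h24.png

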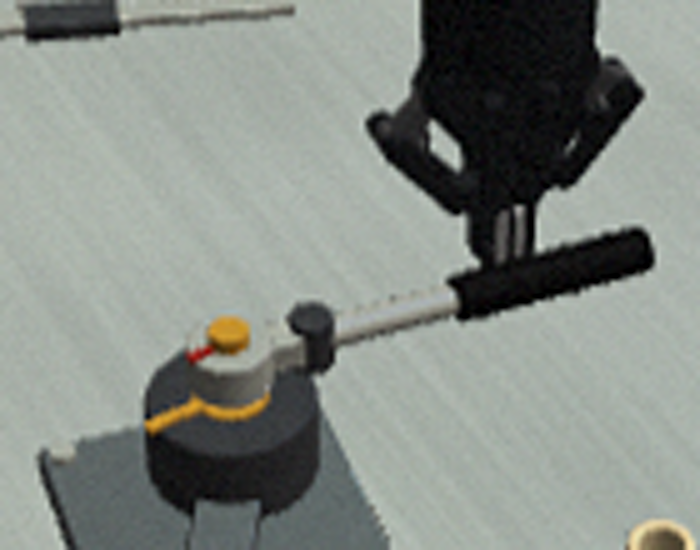

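View pics/wrist24.png

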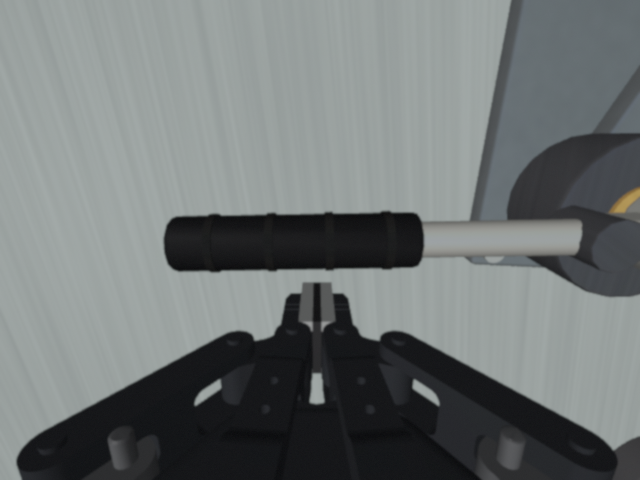

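{"fn": "send_rows", "kwargs": {
  "series": [0,0,-10,0,0,0,-1,0,-15,-5,0,0,0,-1,0,-30,0,0,0,0,-1,0,-35,0,0,0,0,-1,0,-35,0,0,0,0,-1,0,-35,0,0,0,0,-1,0,-10,-20,0,0,0,-1,0,0,-30,0,0,0,-1,0,0,0,0,0,0,-1,0,0,0,0,0,0,-1]
}}

```text
t: 20.68
ee_pos: [0.4711, -0.1077, 0.1823]
orientation: [-0.706, 0.706, -0.042, 0.042]
force: [-0.1, 0.8, -0.8]
grip_width: -0.0003
```

```bash
python3 look.py 25 ; python3 h2.py 26 .026; python3 head.py 24 26
```

```text
20.6833 [ 0.47110473 -0.1076767   0.18230425] [-0.09426445  0.81223802 -0.80844181] [ 0.02 -0.03  0.05] -0.0003444100343420863
t 20.8333 p [ 0.47143038 -0.1049016   0.18197088] F along z -0.15086175006026756 x -0.3173897259411543 r 0.17844031594527257 ang 3.6534628374907956 handle 3.5072352935284314 perp to handle 3.0284096356100743 wt [-0.01  0.04 -0.01]
24 [265.51 249.45 260.92 261.5  286.76 250.85]
26 [265.59 249.42 260.92 261.49 286.68 250.84]
```

View pics/scene26.png

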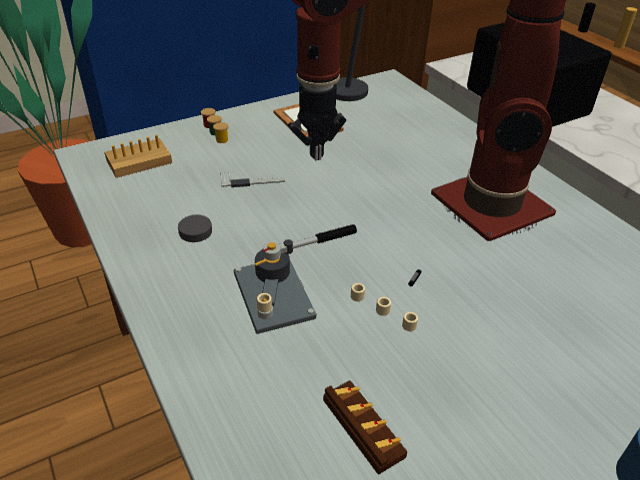

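View pics/m25.png

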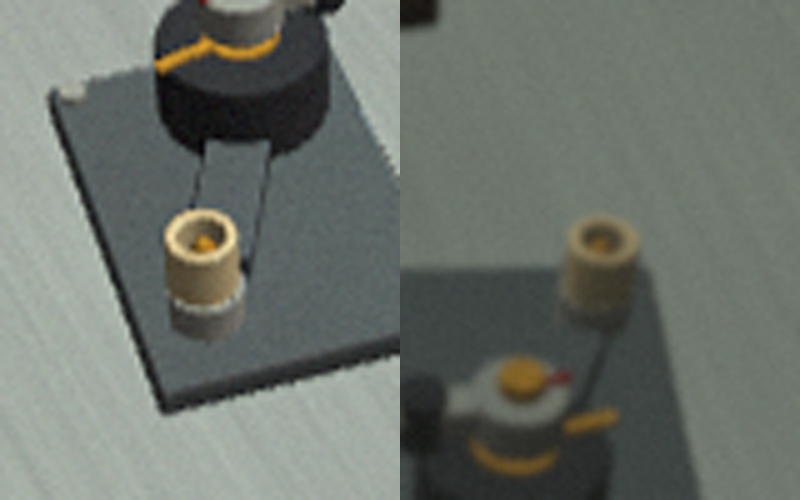

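View pics/wrist26.png

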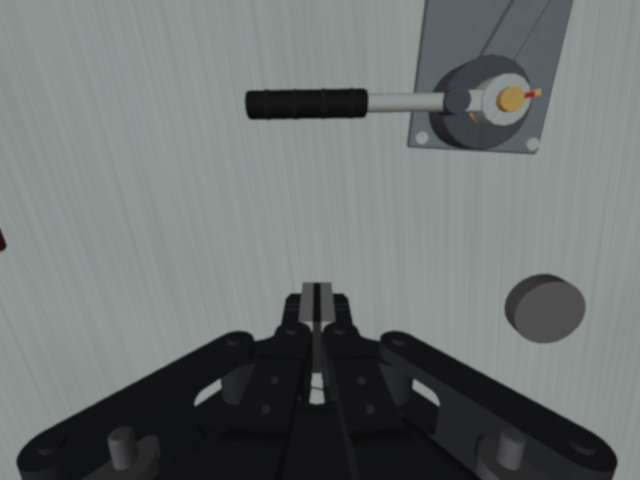

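```bash
python3 -c "
from workcell import ctrl
print(ctrl.job_done())"
```

```text
the job is handed in; nothing more can be done
None
```

I placed the ferrule that stood farthest from the base over the mandrel, let go of it, tightened the draw-screw until the hinge broke over, and handed the job in at about 21 s.

**Ferrule:** It stands upright and centred on the shoulder, with the brass mandrel tip visible inside the bore in the last scene and side pictures. I released it at about 0.5 mm above the calculated seat height. The pictures show no gap, but I did not feel a contact force, so "fully down" rests on the images.

**Draw-screw:** I pushed the handle clockwise until the screw stopped, after about 0.54 rad.
- **Break-over angle:** I held the hinge broken over for about 0.8 s. My estimates of the angle were 0.12–0.14 rad from the handle direction, 0.13 rad from finger travel and 0.16 rad from force. All lie between the 0.08 and 0.20 limits.
- **After easing off:** The handle sprang back straight. The red line and pointer moved less than about 0.3 px from where they were at break-over, and the pointer still lies under the red line.

**Disagreement:** The reported tool height did not match the images. The fingertips sat about 36 mm higher than the reported position, so my first grasp closed above the ferrule without touching it. I corrected for this offset from the camera views and carried on.

The other things on the table look unmoved, and the robot was clear of everything at hand-in.

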